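# Close the baking canisters with their matching lids

## Task

Close the four white canisters on the walnut shelf: put each of the four pale wooden lids on the canister of its own shape and size, so that it sits level with its plug inside and its rim down all round. Set each lid down gently rather than dropping it, keep the canisters standing upright, and leave the biscuit stamp and the glass custard cup where they are.

Things in the scene. Friction and masses are not known exactly. Their poses are not given: they have to be found in the camera images.
- can_large_round: White ceramic canister, open at the top and empty, loose, standing upright. Origin: centre of its underside, z up. Round, outside diameter 110, height 90, wall 6 (opening 98 mm).
- can_small_round: White ceramic canister, open at the top and empty, loose, standing upright. Origin: centre of its underside, z up. Round, outside diameter 76, height 70, wall 6 (opening 64 mm).
- can_square: White ceramic canister, open at the top and empty, loose, standing upright. Origin: centre of its underside, z up. Square, outside 92 x 92 with sides along its x and y, height 80, wall 6 (opening 80 x 80 mm).
- can_oblong: White ceramic canister, open at the top and empty, loose, standing upright. Origin: centre of its underside, z up. Oblong, outside 126 along its x and 76 along its y, height 60, wall 6 (opening 114 x 64 mm).
- lid_large_round: Pale wooden lid, lying grip up. Origin: centre of the plug's underside, z up; above it plug 0 to 8 mm, flange 8 to 16 mm, grip 16 to 46 mm. 40 to 140 g. Round: plug diameter 84, flange diameter 114, grip a round knob of diameter 24 mm. Seated, the flange rests on the rim, the plug hangs 8 mm inside and the origin is 82 mm above its canister's origin.
- lid_small_round: Pale wooden lid, lying grip up. Origin: centre of the plug's underside, z up; above it plug 0 to 8 mm, flange 8 to 16 mm, grip 16 to 46 mm. 40 to 140 g. Round: plug diameter 50, flange diameter 82, grip a round knob of diameter 24 mm. Seated, its origin is 62 mm above its canister's origin.
- lid_square: Pale wooden lid, lying grip up. Origin: centre of the plug's underside, z up; above it plug 0 to 8 mm, flange 8 to 16 mm, grip 16 to 46 mm. 40 to 140 g. Square, sides along its x and y: plug 66 x 66, flange 96 x 96, grip a square knob 22 x 22 mm. Seated, its sides are parallel to its canister's and its origin is 72 mm above its canister's origin.
- lid_oblong: Pale wooden lid, lying grip up. Origin: centre of the plug's underside, z up; above it plug 0 to 8 mm, flange 8 to 16 mm, grip 16 to 46 mm. 40 to 140 g. Oblong: plug 100 x 50, flange 130 x 80 (long side along its x), grip a bar 50 long along x and 14 mm wide. Seated, its long side lies along its canister's long side and its origin is 52 mm above its canister's origin.
- biscuit_stamp: Not a lid: pale wooden biscuit stamp standing upright, a 22 mm thick disc of diameter 54 with a slim turned handle, 78 mm high in all. Origin: centre of its underside. Bystander.
- custard_cup: Small green-tinted glass custard cup standing upright, tapered, diameter 40 at the foot and 64 mm at the rim, 45 mm high. Origin: centre of its underside. Bystander.
Not all that is in view belongs to the job. Leave any green look-alike of the lid_oblong alone.

How it is judged:
By the outcome, as a careful person would: the job done as asked, in the order asked, and still so for the second after the job is handed in, with the robot touching nothing.
It also fails if it takes over 128 s, if anything falls off the work surface, if the arm or the gripper's body presses on something with over 40 N, if the wrist force passes 120 N, or if a joint passes its speed limit or range.

## Robot

A 7-joint arm with a two-finger parallel gripper is mounted at the origin on the work surface. World frame = base frame: x ahead of the robot, y to its left, z up, the work surface at z = 0. Lengths are in m, angles in rad, forces in N, time in s.
With the tool pointing down it reaches from about 0.4 to 0.85 m from the base axis. Payload 10.4 kg.
Tool frame: the origin (TCP) lies between the finger pads; the fingertips stand manip.finger_overhang ahead of it and the grasp point (between the pads) lies 11 mm behind it (manip.finger_overhang is the distance from the TCP to the fingertips, in m); x points along the fingers, z is the direction in which the jaws open and shut, and the axes are right-handed (so a half turn about x gives the same grasp; the last joint's range is limited). The gripper opens to 85 mm and grips with 20 to 120 N. Pads are 22 mm wide; open, the fingers measure 114 mm over their backs; the gripper's body (76 mm by 85 mm) begins 54 mm behind the grasp point. The pads swing forward as they close: fully open they stand 13 mm farther back than shut.
Start: joints at [-1.231, 0.332, -0.065, 1.46, 0.022, 1.35, -0.088], TCP at [0.222, 0.584, 0.239] pointing down, gripper open.
Joint ranges: [-2.6, 2.6], [-0.5, 2.12], [-1.47, 1.34], [0.16, 2.42], [-1.27, 4.41], [0.06, 2.06], [-2.6, 2.6]. Speed limits (rad/s): [2.22, 2.22, 2.79, 2.79, 3.14, 3.14, 3.14].

## Interface

Orientations are given as a unit quaternion [x, y, z, w].
In Python, from workcell import get_obs, camera, workorder, manip gives the robot as it stands. The module is installed in compiled form; this text tells all that it offers.
- The arm moves only by the tool play_rows, never from a script. Its argument "increments" is text: rows parted by semicolons, each of 4 numbers parted by spaces: the shift along the tool's x, y, z in m, then the turn about the tool's x in rad. A call has 1 to 20 rows; each row shifts and turns the pose as measured when the row begins, along the tool's axes as they then stand; what a row does not reach is not made up. A row lasts 1/10 s, in which the tool goes at most 50 mm and 8.59 degrees, less where a joint would pass 70% of its speed; a pose out of reach is approached as far as the arm can. A call is refused whole if a number of a shift passes 0.05 or a number of a turn 0.15, either way. A call with a gripper value outside its range is refused whole. "hand" is the gripper command: -1 is fully open, 1 is shut, values between are in proportion, set as the call begins (left out, the last holds). The fingers move at their own pace and stop on an object; "squeeze" is the grip in N (left out, the last holds). Time passes only in rows, so rows that do not move let the fingers close. It gives the time, the measured TCP pose, the force and the opening at its end, in the units of the state.
- get_obs(): the state, without advancing time (a new reading comes with each control period).
- camera(name): name is "scene" or "top"; returns a dict with "img" (384x512x3 uint8, blue, green, red), "fov_y" (degrees; the focal length in pixels is half the picture's height over the tangent of half this angle, whatever the lens; pixels are square), "cx", "cy" (the principal point, pixels), "R" (3x3) and "t" (3): a world point X has camera coordinates R X + t. Camera axes: x right, y down, z forward; pixel columns grow to the right and rows downward; lengths in m; the calibration is good to about 2 mm. A picture is of the moment at which its call begins. There is no depth.
- workorder.hand_in(): hands the job in, once; it reports no verdict.
The state is a dict: "clock": time; "joint_pos": joint angles; "joint_velocities": joint speeds; "tau": joint torques, N m; "position": TCP position; "ee_rot": TCP orientation; "ft_force": force on the tool from outside, world axes, zero at the start; "torque": the same for the moment, N m; "grip_width": opening from 0.0 (shut) to 1.0 (fully open).
Only numpy, scipy, OpenCV 4.12 (cv2) and the standard library are available. Lean on these libraries where they do the work, as an engineer would, in place of code of your own. Each camera call takes 0.05 s, during which the arm holds its last target.

## Working session

There is one attempt and no reset: what is moved stays moved. The work goes in short steps, Python scripts to look and compute and a tool call to move; the robot and the scene stay as the last step left them, time stands still between calls to the robot, and variables do not carry over. Pictures are saved under pics/ and viewed, and the job is handed in when it is done.

Besides the shell and the picture viewer there is one more tool, called after "Emit:" as name(argument=value, ...), one argument or row to a line, values as JSON. play_rows: Moves the arm, as the interface text tells. Its arguments: {"type":"object","properties":{"increments":{"type":"string"},"hand":{"type":"number"},"squeeze":{"type":"number"}},"required":["increments"]}

```bash
mkdir -p pics; ls; python3 - <<'E'
from workcell import get_obs,camera,workorder,manip
import cv2
o=get_obs()
for k,v in o.items(): print(k,v)
print(manip.finger_overhang, [a for a in dir(manip) if a[0]!='_'])
for n in('scene','top'):
    c=camera(n); print(n,c['fov_y'],c['cx'],c['cy'],c['R'],c['t']); print([k for k in c])
    cv2.imwrite(f'pics/{n}0.png',c['img'])
E
```

```text
pics
clock 0.0
joint_pos [-1.23059597  0.33287669 -0.06473969  1.46092727  0.02159528  1.34991246
 -0.08847626]
joint_velocities [-0.00297781  0.00234568 -0.00229986 -0.00187369 -0.00027256  0.00187947
 -0.00032403]
tau [ 4.09346258e-04 -6.25444293e+01  4.93446412e-02 -3.91611242e+01
  1.62031059e-02  9.70741734e-03 -4.95814299e-05]
position [0.22166059 0.58398392 0.23851972]
ee_rot [-0.40191681  0.58238869  0.40131517  0.58157753]
ft_force [ 0.11629873 -0.01235262 -0.20483375]
torque [-0.02416108  0.0465482  -0.03083185]
grip_width 1.0022030574440748
0.008 ['MotionError', 'finger_overhang']
scene 55.54596885649006 254.91915576985517 195.48932904948973 [[-0.76081761  0.64888287 -0.01037221]
 [ 0.50300717  0.57952849 -0.6411946 ]
 [-0.41004921 -0.49304944 -0.76730822]] [ 0.39245429 -0.22399692  1.30244171]
['img', 'fov_y', 'cx', 'cy', 'R', 't']
top 43.506474204513424 254.07971347822135 198.15130391927883 [[ 0.02997802 -0.9995477  -0.00238979]
 [-0.99542764 -0.02963736 -0.0908044 ]
 [ 0.0906925   0.00510099 -0.99586588]] [-0.01247851  0.50790411  1.37635647]
['img', 'fov_y', 'cx', 'cy', 'R', 't']
```

View pics/scene0.png

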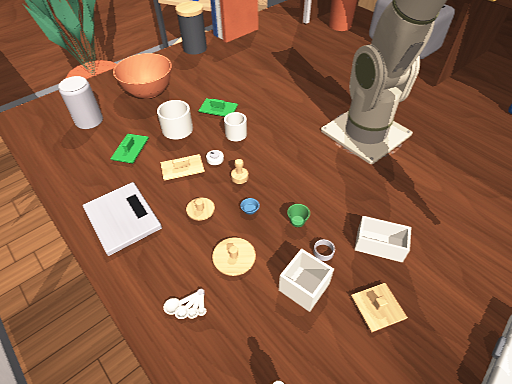

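View pics/top0.png

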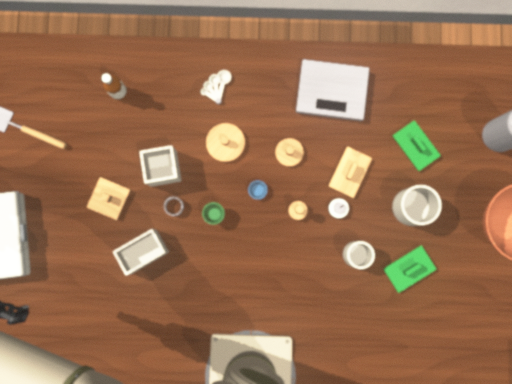

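```bash
python3 - <<'E'
import cv2
a=cv2.imread('pics/scene0.png')[85:340,90:430]; cv2.imwrite('pics/s1.png',cv2.resize(a,None,fx=2.3,fy=2.3,interpolation=cv2.INTER_CUBIC))
a=cv2.imread('pics/top0.png')[110:310,80:450]; cv2.imwrite('pics/t1.png',cv2.resize(a,None,fx=2.15,fy=2.15,interpolation=cv2.INTER_CUBIC))
E
```

```text
(no output)
```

View pics/s1.png

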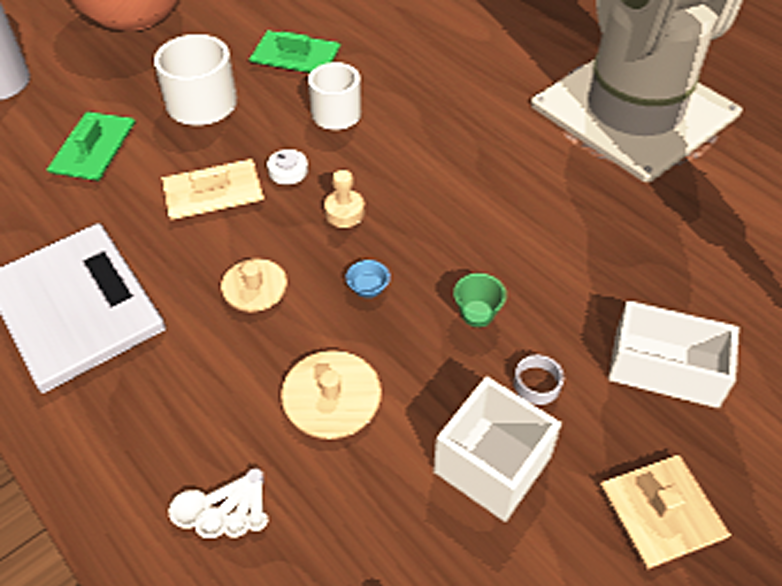

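View pics/t1.png

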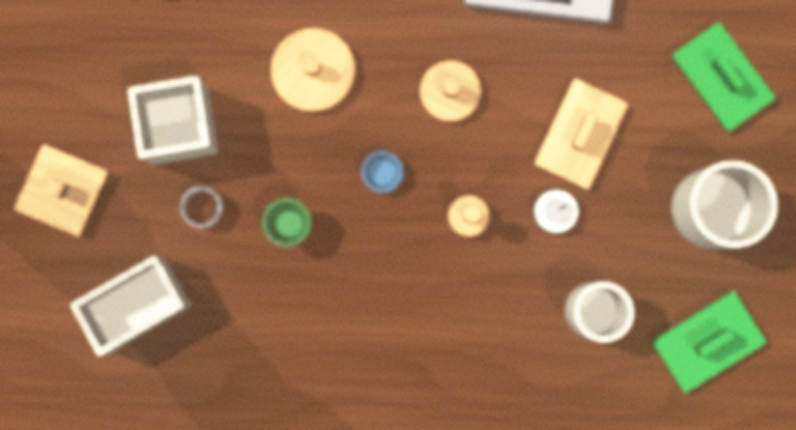

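```bash
cat > h.py <<'E'
import numpy as np, cv2
from scipy.optimize import minimize
from workcell import camera,get_obs
S=6
def f_of(c): return 192/np.tan(np.radians(c['fov_y'])/2)
def proj(c,X):
    Y=X@c['R'].T+c['t']; f=f_of(c); return np.c_[c['cx']+f*Y[:,0]/Y[:,2], c['cy']+f*Y[:,1]/Y[:,2]]
def back(c,u,v,z):
    f=f_of(c); d=c['R'].T@np.array([(u-c['cx'])/f,(v-c['cy'])/f,1]); o=-c['R'].T@c['t']
    return o+d*(z-o[2])/d[2]
t=np.linspace(0,2*np.pi,48,endpoint=False)
def circ(d,z0,z1): 
    p=np.c_[np.cos(t),np.sin(t)]*d/2; return np.r_[np.c_[p,0*t+z0],np.c_[p,0*t+z1]]/1000
def box(a,b,z0,z1): return np.array([[x*a/2,y*b/2,z] for x in(-1,1) for y in(-1,1) for z in(z0,z1)])/1000
M={'can_large_round':[circ(110,0,90)],'can_small_round':[circ(76,0,70)],'can_square':[box(92,92,0,80)],'can_oblong':[box(126,76,0,60)],
'lid_large_round':[circ(84,0,8),circ(114,8,16),circ(24,16,46)],'lid_small_round':[circ(50,0,8),circ(82,8,16),circ(24,16,46)],
'lid_square':[box(66,66,0,8),box(96,96,8,16),box(22,22,16,46)],'lid_oblong':[box(100,50,0,8),box(130,80,8,16),box(50,14,16,46)],
'biscuit_stamp':[circ(54,0,22),circ(18,22,78)],'custard_cup':[circ(40,0,1),circ(64,44,45)]}
def place(P,x,y,yaw,z=0):
    c,s=np.cos(yaw),np.sin(yaw); return P@np.array([[c,s,0],[-s,c,0],[0,0,1]])+[x,y,z]
def hulls(c,n,q,z=0): return [cv2.convexHull(proj(c,place(P,*q,z)).astype(np.float32))[:,0] for P in M[n]]
class View:
    def __init__(s,c,n,q0,z=0,m=8):
        a=np.vstack(hulls(c,n,q0,z)); s.o=np.floor(a.min(0)-m).astype(int); e=np.ceil(a.max(0)+m).astype(int)
        s.o=np.maximum(s.o,0); im=c['img'][s.o[1]:e[1],s.o[0]:e[0]]
        s.c=c;s.n=n;s.z=z; big=cv2.resize(im,None,fx=S,fy=S,interpolation=cv2.INTER_CUBIC)
        s.big=big; hsv=cv2.cvtColor(big,cv2.COLOR_BGR2HSV).astype(int); B,G,R=[big[...,i].astype(int) for i in range(3)]
        if n[:3]=='can': m_=(G*1.0/np.maximum(R,1)>0.78)&(B*1.0/np.maximum(R,1)>0.66)&(R>95)
        else: m_=(G*1.0/np.maximum(R,1)>0.69)&(R>115)&(R-B>25)
        m_=m_.astype(np.uint8)
        # component(s) nearest seed hull
        seed=s.render(q0); k,l=cv2.connectedComponents(m_); cnt=np.bincount(l[seed>0],minlength=k); cnt[0]=0
        m_=(l==cnt.argmax()).astype(np.uint8); m_=cv2.morphologyEx(m_,cv2.MORPH_OPEN,np.ones((9,9)))
        cs,_=cv2.findContours(m_,cv2.RETR_EXTERNAL,cv2.CHAIN_APPROX_NONE); m_[:]=0; cv2.drawContours(m_,cs,-1,1,-1); s.m=m_
    def render(s,q):
        r=np.zeros(s.big.shape[:2],np.uint8)
        for h in hulls(s.c,s.n,q,s.z):
            p=((h-s.o+0.5)*S-0.5); cv2.fillPoly(r,[np.round(p*16).astype(np.int32)],1,shift=4)
        return r
    def cost(s,q): return float((s.render(q)!=s.m).sum())/S/S
    def vis(s,q):
        v=s.big.copy(); 
        for mm,col in((s.m,(255,0,0)),(s.render(q),(0,0,255))):
            cs,_=cv2.findContours(mm,cv2.RETR_EXTERNAL,cv2.CHAIN_APPROX_NONE); cv2.drawContours(v,cs,-1,col,1)
        return v
def fit(cams,n,q0,z=0):
    rnd='round' in n or n in('biscuit_stamp','custard_cup')
    for it in range(2):
        vs=[View(c,n,q0,z) for c in cams]
        g=(lambda p:sum(v.cost((p[0],p[1],0 if rnd else p[2]*10)) for v in vs))
        p0=np.array([q0[0],q0[1]]+([] if rnd else [q0[2]/10])); sx=[p0]+[p0+d for d in np.eye(len(p0))*0.012]
        r=minimize(g,p0,method='Nelder-Mead',options=dict(initial_simplex=sx,xatol=1e-5,fatol=.01)); p=r.x
        q0=(p[0],p[1],0 if rnd else p[2]*10)
    return q0,[v.cost(q0) for v in vs],vs
E
cat > m.py <<'E'
from h import *
cams=[camera('scene'),camera('top')]
I={'can_large_round':(417,205,.09,0),'can_small_round':(359,255,.07,0),'can_square':(160,166,.08,5),'can_oblong':(139,252,.06,30),
'lid_large_round':(226,142,.016,0),'lid_small_round':(290,152,.016,0),'lid_square':(109,199,.016,-25),'lid_oblong':(351,172,.016,60)}
out={}
tiles=[]
for n,(u,v,z,a) in I.items():
    # image angle a (ccw in image): image right = -y, up = +x  -> world yaw = a-90
    X=back(cams[1],u,v,z); q0=(X[0],X[1],np.radians(a-90))
    q,c,vs=fit(cams,n,q0); 
    qs=[fit([cm],n,q)[0] for cm in cams]
    print(n,np.round([q[0],q[1],np.degrees(q[2])],4),np.round(c,0),'per-cam',[np.round([k[0],k[1],np.degrees(k[2])],4).tolist() for k in qs])
    out[n]=q
    tiles.append(np.vstack([cv2.resize(w.vis(q),(195,150*2-2)) for w in vs]))
import json; json.dump(out,open('poses.json','w'))
cv2.imwrite('pics/fit.png',np.hstack(tiles[:4])); cv2.imwrite('pics/fit2.png',np.hstack(tiles[4:]))
E
python3 m.py
```

```text
can_large_round [ 0.4959 -0.4605  0.    ] [ 27. 126.] per-cam [[0.495, -0.46, 0.0], [0.4989, -0.461, 0.0]]
can_small_round [ 0.3522 -0.2991  0.    ] [18. 79.] per-cam [[0.3512, -0.2991, 0.0], [0.3555, -0.3, 0.0]]
can_square [  0.5889   0.2758 -79.2442] [406. 115.] per-cam [[0.5884, 0.2754, -78.6187], [0.5921, 0.2773, -78.5313]]
can_oblong [  0.3417   0.3228 -58.2826] [ 40. 117.] per-cam [[0.3409, 0.3227, -58.3349], [0.3442, 0.3231, -56.7258]]
lid_large_round [0.6707 0.0936 0.    ] [ 28. 130.] per-cam [[0.6704, 0.0938, 0.0], [0.6748, 0.0917, 0.0]]
lid_small_round [ 0.6469 -0.0961  0.    ] [ 22. 101.] per-cam [[0.6457, -0.0968, 0.0], [0.6502, -0.0979, 0.0]]
lid_square [   0.4937    0.4307 -110.8799] [ 52. 152.] per-cam [[0.4932, 0.4309, -110.9361], [0.4943, 0.4308, -110.9221]]
lid_oblong [  0.592   -0.2772 -24.1166] [ 40. 197.] per-cam [[0.5921, -0.2774, -24.0144], [0.592, -0.2772, -24.1166]]
```

View pics/fit.png

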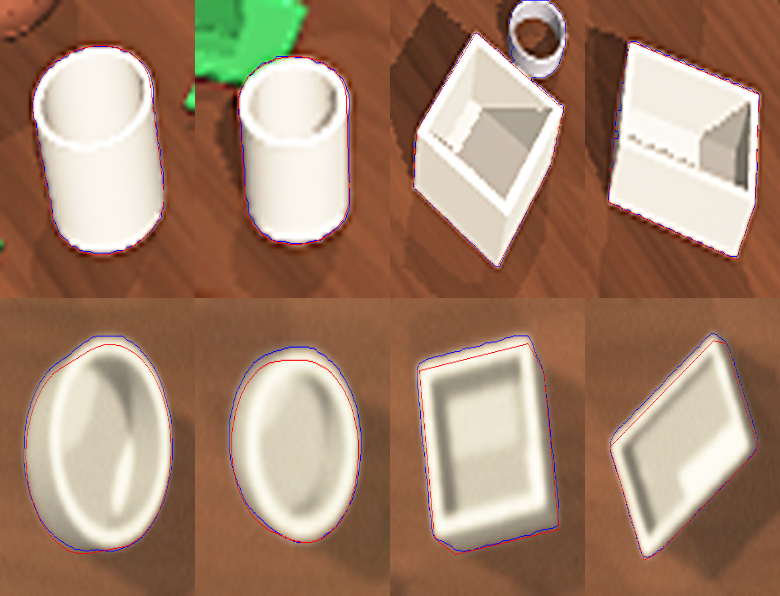

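View pics/fit2.png

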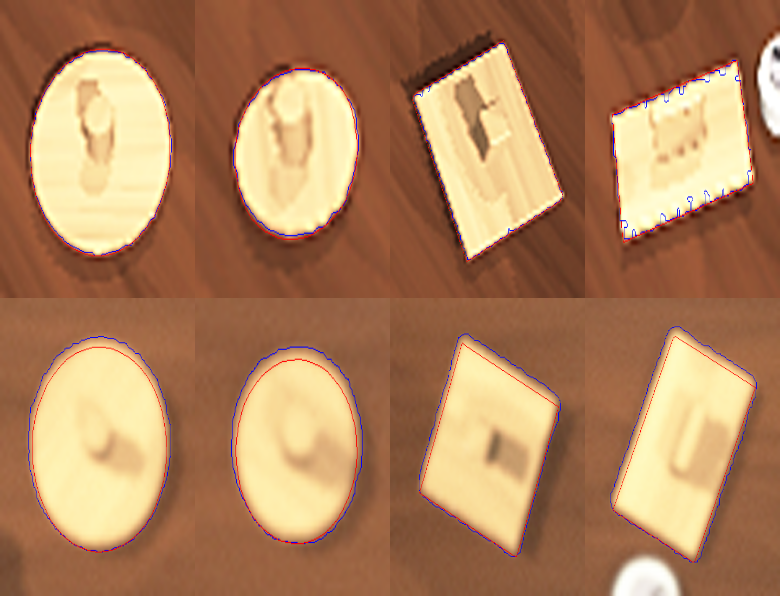

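```bash
cat > p.py <<'E'
import sys
from workcell import get_obs
import numpy as np
from scipy.spatial.transform import Rotation as Ro
o=get_obs(); R=Ro.from_quat(o['ee_rot']).as_matrix(); p=np.array(o['position'])
a=[float(x) for x in sys.argv[1:]]
print('t',round(o['clock'],2),'pos',p.round(4),'toolx',R[:,0].round(3),'toolz yaw',np.degrees(np.arctan2(R[1,2],R[0,2])).round(2),'j',np.round(o['joint_pos'],2),'F',np.round(o['ft_force'],1),'w',round(o['grip_width'],3))
if len(a)>=3:
    if len(a)>3:
        y=np.arctan2(R[1,2],R[0,2]); s=np.radians(a[3])-y; per=np.radians(a[4] if len(a)>4 else 180); s=(s+per/2)%per-per/2
        # tool x down: turn about tool x by +th reduces world yaw
        th=-s; print('turn about tool x (rad)',th.round(4)); R=R@Ro.from_rotvec([th,0,0]).as_matrix()
    print('shift after turn',(R.T@(np.array(a[:3])-p)).round(4))
E
python3 p.py 0.495 0.431 0.2 -20.9 90
```

```text
t 0.2 pos [0.2217 0.5841 0.2388] toolx [-0.    -0.001 -1.   ] toolz yaw 69.22 j [-1.23  0.33 -0.06  1.46  0.02  1.35 -0.09] F [ 0.6  0.4 -0.7] w 0.995
turn about tool x (rad) 0.002
shift after turn [ 0.0389 -0.3099 -0.0455]
```

Emit:
play_rows(
  increments="0 -0.03 -0.0045 0;0 -0.03 -0.0045 0;0 -0.03 -0.0045 0;0 -0.03 -0.0045 0;0 -0.03 -0.0045 0;0 -0.03 -0.0045 0;0 -0.03 -0.0045 0;0 -0.03 -0.0045 0;0 -0.03 -0.0045 0;0 -0.03 -0.0045 0;0 0 0 0",
  hand=-0.2,
  squeeze=40,
)

```text
clock: 1.3
position: [0.4943, 0.4297, 0.2354]
ee_rot: [-0.404, 0.583, 0.402, 0.579]
ft_force: [-0.3, -0.2, -0.6]
grip_width: 0.601
```

```bash
python3 p.py 0.495 0.431 0.06 -20.9 90
```

```text
t 1.3 pos [0.4943 0.4297 0.2354] toolx [-0.003 -0.005 -1.   ] toolz yaw 69.47 j [-0.85  0.4   0.09  1.38 -0.03  1.37  0.45] F [-0.3 -0.2 -0.6] w 0.601
turn about tool x (rad) 0.0065
shift after turn [ 0.1754 -0.0004  0.0025]
```

Emit:
play_rows(
  increments="0.03 0 0.0005 0.001;0.03 0 0.0005 0.001;0.03 0 0.0005 0.001;0.03 0 0.0005 0.001;0.03 0 0.0005 0.001;0.02 0 0 0;0 0 0 0",
)

```text
clock: 2.0
position: [0.4935, 0.4324, 0.0592]
ee_rot: [-0.401, 0.584, 0.401, 0.58]
ft_force: [-0.5, -0.8, -0.5]
grip_width: 0.596
```

```bash
python3 p.py 0.495 0.431 0.029 -20.9 90; cat > look.py <<'E'
import sys,cv2
from h import *
X=np.array([[float(a) for a in sys.argv[2:5]]]); r=int(sys.argv[5]) if len(sys.argv)>5 else 35
L=[]
for n in('scene','top'):
    c=camera(n); u=proj(c,X)[0]; u0,v0=(u-r).astype(int); im=c['img'][max(v0,0):v0+2*r,max(u0,0):u0+2*r]
    L.append(cv2.resize(im,(390,390),interpolation=cv2.INTER_CUBIC)); print(n,'crop origin',max(u0,0),max(v0,0),'scale',390/(2*r))
cv2.imwrite('pics/'+sys.argv[1]+'.png',np.hstack(L))
E
python3 look.py g1 0.495 0.431 0.03 50
```

```text
t 2.0 pos [0.4935 0.4324 0.0592] toolx [-0.004 -0.004 -1.   ] toolz yaw 69.14 j [-0.84  0.55  0.07  1.56 -0.04  1.05  0.45] F [-0.5 -0.8 -0.5] w 0.596
turn about tool x (rad) 0.0007
shift after turn [ 0.0302 -0.002  -0.0006]
scene crop origin 329 253 scale 3.9
top crop origin 56 148 scale 3.9
```

View pics/g1.png

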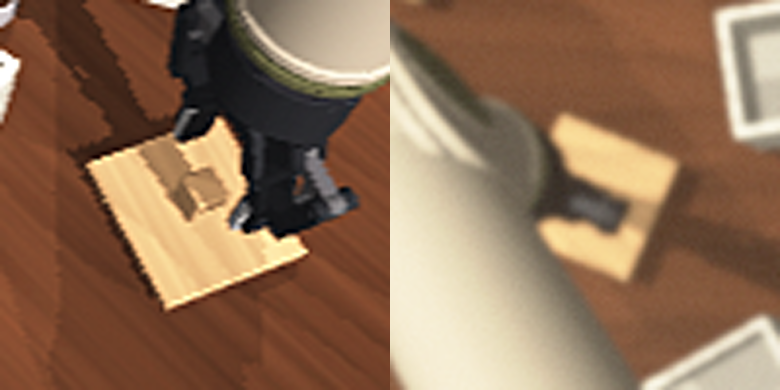

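Emit:
play_rows(
  increments="0.012 -0.001 0 0;0.012 -0.001 0 0;0.006 0 0 0;0 0 0 0",
)

```text
clock: 2.5
position: [0.4987, 0.4347, 0.0344]
ee_rot: [-0.401, 0.58, 0.402, 0.584]
ft_force: [-0.7, 0.2, 0.4]
grip_width: 0.601
```

Emit:
play_rows(
  increments="0 0 0 0;0 0 0 0;0 0 0 0;0 0 0 0;0 0 0 0;0 0 0 0;0 0 0 0;0 0 0 0",
  hand=1,
  squeeze=40,
)

```text
clock: 3.3
position: [0.499, 0.4349, 0.0354]
ee_rot: [-0.401, 0.58, 0.402, 0.585]
ft_force: [0.4, 0.4, -0.3]
grip_width: 0.246
```

```bash
python3 p.py 0.590 0.276 0.2 11.4 90
```

```text
t 3.3 pos [0.499  0.4349 0.0354] toolx [ 0.005  0.005 -1.   ] toolz yaw 69.13 j [-0.84  0.58  0.07  1.56 -0.05  0.99  0.45] F [ 0.4  0.4 -0.3] w 0.246
turn about tool x (rad) -0.5632
shift after turn [-0.165  -0.0587 -0.1731]
```

Emit:
play_rows(
  increments="-0.01 0 0 0;-0.025 0 0 0;-0.03 0 0 0;-0.03 0 0 0;-0.03 0 0 0;-0.03 0 0 0;-0.015 0 0 0;0 0 0 0",
)

```text
clock: 4.1
position: [0.4979, 0.4336, 0.2168]
ee_rot: [-0.401, 0.58, 0.402, 0.585]
ft_force: [0.2, 0.6, -0.3]
grip_width: 0.248
```

```bash
python3 p.py 0.590 0.276 0.2 11.4 90;python3 look.py g2 0.5 0.435 0.2 50
```

```text
t 4.1 pos [0.4979 0.4336 0.2168] toolx [ 0.006  0.006 -1.   ] toolz yaw 69.12 j [-0.85  0.41  0.09  1.4  -0.04  1.32  0.45] F [ 0.2  0.6 -0.3] w 0.248
turn about tool x (rad) -0.5635
shift after turn [ 0.0164 -0.0591 -0.1727]
scene crop origin 350 221 scale 3.9
top crop origin 34 139 scale 3.9
```

View pics/g2.png

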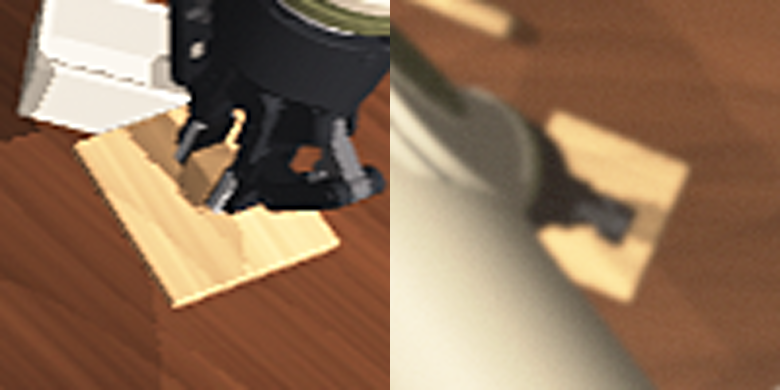

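Emit:
play_rows(
  increments="0 0 0 -0.1;0 0 0 -0.14;0 0 0 -0.14;0 0 0 -0.12;0 0 0 -0.06;0 -0.008 -0.023 0;0 -0.008 -0.023 0;0 -0.008 -0.023 0;0 -0.008 -0.023 0;0 -0.008 -0.023 0;0 -0.008 -0.023 0;0 -0.008 -0.023 0;0 -0.004 -0.01 0;0 0 0 0",
)

```text
clock: 5.6
position: [0.5866, 0.2689, 0.1883]
ee_rot: [-0.549, 0.452, 0.556, 0.43]
ft_force: [0.1, 0.2, -1.3]
grip_width: 0.247
```

```bash
python3 p.py 0.590 0.276 0.13 11.4 90;python3 look.py g3 0.59 0.276 0.15 50
```

```text
t 5.6 pos [0.5866 0.2689 0.1883] toolx [-0.027 -0.019 -0.999] toolz yaw 102.82 j [-0.55  0.43  0.07  1.44 -0.02  1.31  1.31] F [ 0.1  0.2 -1.3] w 0.247
turn about tool x (rad) 0.0248
shift after turn [ 0.0581 -0.0065  0.007 ]
scene crop origin 259 206 scale 3.9
top crop origin 102 110 scale 3.9
```

View pics/g3.png

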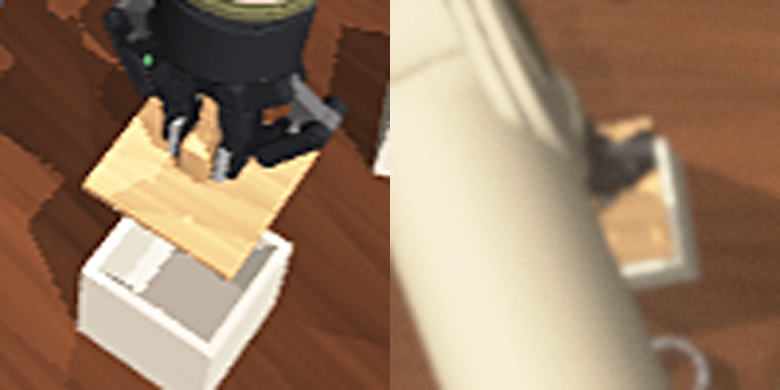

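Emit:
play_rows(
  increments="0 -0.003 0.003 0.01;0 -0.003 0.003 0.01;0.015 0 0 0.005;0.02 0 0 0;0.015 0 0 0;0 0 0 0",
)

```text
clock: 6.3
position: [0.5854, 0.2851, 0.1339]
ee_rot: [-0.545, 0.456, 0.553, 0.435]
ft_force: [-0.7, -0.4, -1.5]
grip_width: 0.247
```

```bash
python3 p.py 0.590 0.276 0.107 11.4 90;python3 look.py g4 0.59 0.276 0.10 40
```

```text
t 6.3 pos [0.5854 0.2851 0.1339] toolx [-0.028 -0.015 -0.999] toolz yaw 101.87 j [-0.57  0.48  0.06  1.48 -0.03  1.21  1.28] F [-0.7 -0.4 -1.5] w 0.247
turn about tool x (rad) 0.0082
shift after turn [ 0.0269 -0.0035 -0.0096]
scene crop origin 267 228 scale 4.875
top crop origin 116 123 scale 4.875
```

View pics/g4.png

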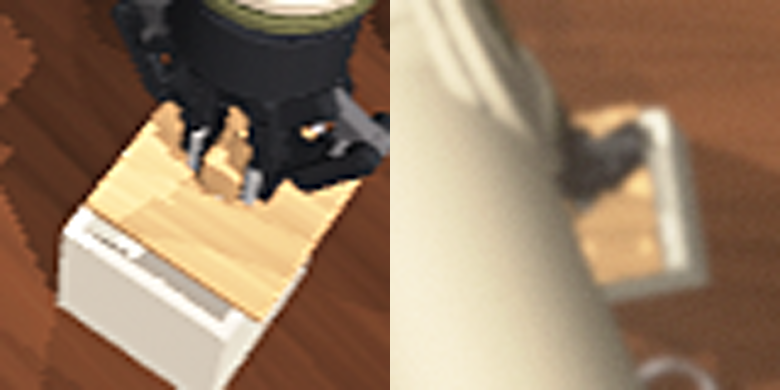

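Emit:
play_rows(
  increments="0 -0.002 -0.005 0.004;0 -0.001 -0.004 0.004;0 0 0 0;0 0 0 0",
)

```text
clock: 6.8
position: [0.5931, 0.2769, 0.1391]
ee_rot: [-0.544, 0.456, 0.55, 0.44]
ft_force: [0.7, -0.2, -1.2]
grip_width: 0.245
```

```bash
python3 p.py 0.590 0.276 0.107 11.4 90;python3 look.py g5 0.59 0.276 0.10 40;python3 p.py 0.590 0.276 0.107 11.4 90
```

```text
t 6.8 pos [0.5931 0.2769 0.1391] toolx [-0.022 -0.012 -1.   ] toolz yaw 101.33 j [-0.55  0.48  0.07  1.48 -0.03  1.21  1.28] F [ 0.7 -0.2 -1.2] w 0.245
turn about tool x (rad) -0.0013
shift after turn [ 0.0321  0.0025 -0.0001]
scene crop origin 267 228 scale 4.875
top crop origin 116 123 scale 4.875
t 6.9 pos [0.5931 0.277  0.139 ] toolx [-0.022 -0.012 -1.   ] toolz yaw 101.34 j [-0.55  0.48  0.06  1.48 -0.03  1.21  1.28] F [-0.2 -0.1 -1. ] w 0.249
turn about tool x (rad) -0.0011
shift after turn [ 0.032   0.0024 -0.0001]
```

View pics/g5.png

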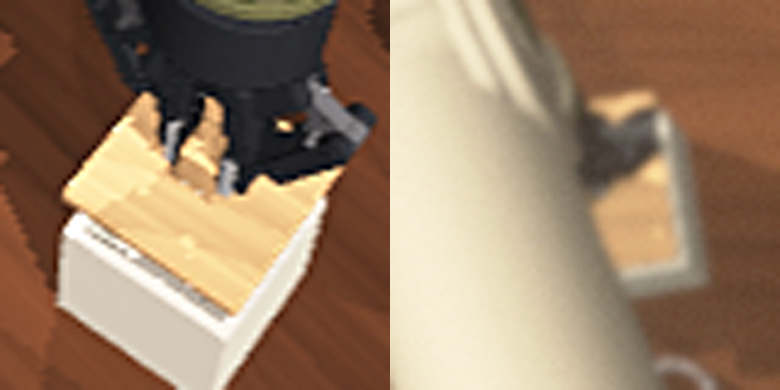

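```bash
cat > ov.py <<'E'
# ov.py name lid dxy... : overlay flange of held lid, and can rim
import sys
from h import *
from scipy.spatial.transform import Rotation as Ro
name,lid,can,dz,yawoff=sys.argv[1],sys.argv[2],sys.argv[3],float(sys.argv[4]),float(sys.argv[5])
dx,dy=(float(sys.argv[6]),float(sys.argv[7])) if len(sys.argv)>6 else (0,0)
import json; q=json.load(open('poses.json'))[can]
o=get_obs(); R=Ro.from_quat(o['ee_rot']).as_matrix(); p=np.array(o['position'])
# lid frame axes: z=-toolx ; x = toolz rotated by yawoff
z=-R[:,0]; x=R[:,2]; y=np.cross(z,x); B=np.c_[x,y,z]@Ro.from_euler('z',yawoff,degrees=True).as_matrix()
P=M[lid][1]; F=P[np.abs(P[:,2]-.016)<1e-6]; K=M[lid][2]
org=p-dz*z+dx*x+dy*y
print('lid origin',org.round(4))
C=M[can][0]; C=place(C[C[:,2]>.01],*q)+[0.002,0,0]
L=[]
for n in('scene','top'):
    c=camera(n); off=np.array([0.002 if n=='top' else -0.002,0,0])
    r=45; u=proj(c,org[None])[0]; u0,v0=(u-r).astype(int); s=390/2/r
    im=cv2.resize(c['img'][v0:v0+2*r,u0:u0+2*r],(390,390),interpolation=cv2.INTER_CUBIC)
    for pts,col in((F@B.T+org+off,(0,0,255)),(C+off-0*off,(255,0,0))):
        h=cv2.convexHull(proj(c,pts).astype(np.float32))[:,0]
        cv2.polylines(im,[np.round((h-[u0,v0]+.5)*s).astype(np.int32)],True,col,1)
    L.append(im)
cv2.imwrite('pics/'+name+'.png',np.hstack(L))
E
python3 ov.py o1 lid_square can_square 0.0354 0
```

```text
lid origin [0.5923 0.2765 0.1036]
```

View pics/o1.png

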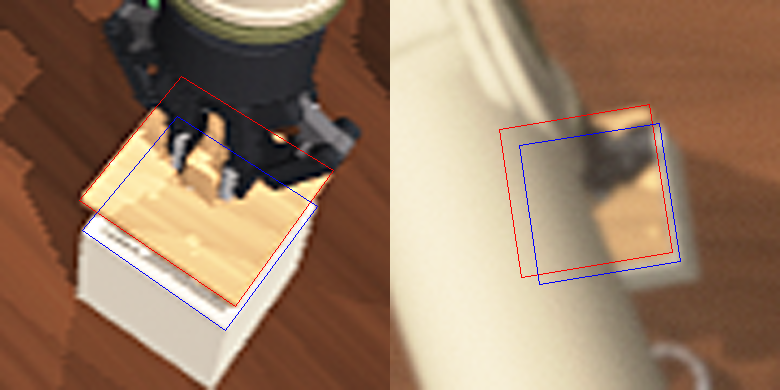

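Emit:
play_rows(
  increments="0.007 0.001 0 0;0.007 0 0 0;0.005 0 0 0;0 0 0 0",
)

```text
clock: 7.4
position: [0.5906, 0.2769, 0.1174]
ee_rot: [-0.543, 0.457, 0.551, 0.439]
ft_force: [1.0, -1.1, -0.7]
grip_width: 0.245
```

```bash
python3 p.py 0.590 0.276 0.107 11.4 90;python3 ov.py o2 lid_square can_square 0.0354 0
```

```text
t 7.4 pos [0.5906 0.2769 0.1174] toolx [-0.024 -0.013 -1.   ] toolz yaw 101.39 j [-0.55  0.49  0.06  1.5  -0.03  1.17  1.28] F [ 1.  -1.1 -0.7] w 0.245
turn about tool x (rad) -0.0001
shift after turn [ 0.0104  0.0005 -0.0007]
lid origin [0.5898 0.2765 0.082 ]
```

View pics/o2.png

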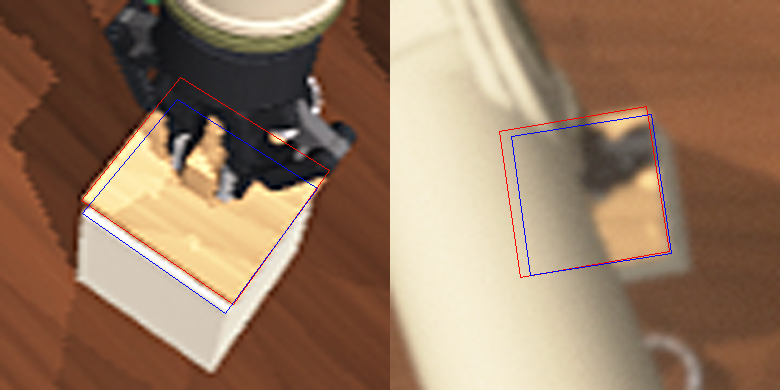

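Emit:
play_rows(
  increments="0.003 0 0 0;0.003 0 0 0;0.003 0 0 0;0 0 0 0;0 0 0 0",
)

```text
clock: 8.0
position: [0.5912, 0.2772, 0.1091]
ee_rot: [-0.544, 0.456, 0.55, 0.44]
ft_force: [0.3, -0.3, -0.6]
grip_width: 0.245
```

```bash
python3 p.py 0.590 0.276 0.107 11.4 90;python3 ov.py o3 lid_square can_square 0.0354 0
```

```text
t 8.0 pos [0.5912 0.2772 0.1091] toolx [-0.022 -0.012 -1.   ] toolz yaw 101.39 j [-0.55  0.5   0.06  1.51 -0.03  1.16  1.28] F [ 0.3 -0.3 -0.6] w 0.245
turn about tool x (rad) -0.0002
shift after turn [ 0.0021  0.0014 -0.0009]
lid origin [0.5904 0.2767 0.0737]
```

View pics/o3.png

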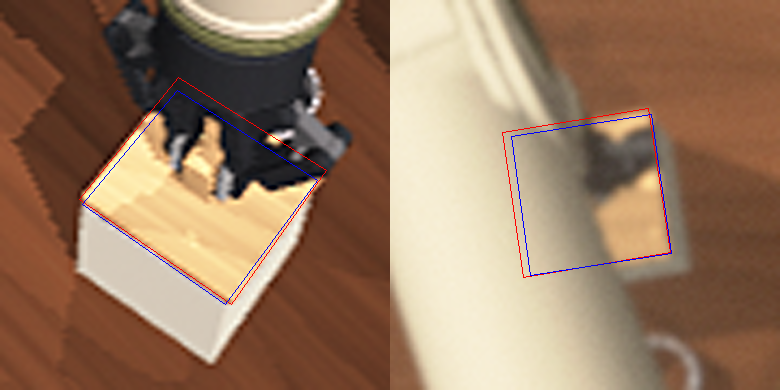

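Emit:
play_rows(
  increments="0.002 0 0 0;0.001 0 0 0;0 0 0 0",
)

```text
clock: 8.4
position: [0.5921, 0.2774, 0.1081]
ee_rot: [-0.544, 0.455, 0.55, 0.441]
ft_force: [-0.1, -0.6, -0.3]
grip_width: 0.247
```

Emit:
play_rows(
  increments="0.001 0 0 0;0 0 0 0",
)

```text
clock: 8.6
position: [0.5923, 0.2774, 0.1078]
ee_rot: [-0.544, 0.455, 0.55, 0.441]
ft_force: [-0.7, -0.7, 1.1]
grip_width: 0.244
```

Emit:
play_rows(
  increments="0.003 0 0 0;0 0 0 0",
)

```text
clock: 8.8
position: [0.5931, 0.2776, 0.1077]
ee_rot: [-0.544, 0.454, 0.549, 0.442]
ft_force: [-0.3, 0.3, -1.4]
grip_width: 0.249
```

Emit:
play_rows(
  increments="0.005 0.001 0 0;0.003 0 0 0",
)

```text
clock: 9.0
position: [0.5938, 0.2778, 0.1066]
ee_rot: [-0.545, 0.452, 0.549, 0.444]
ft_force: [-13.2, -6.7, 27.9]
grip_width: 0.25
```

Emit:
play_rows(
  increments="-0.001 0 0 0;0 0 0 0",
)

```text
clock: 9.2
position: [0.594, 0.2778, 0.108]
ee_rot: [-0.545, 0.452, 0.548, 0.445]
ft_force: [0.5, -0.1, -1.2]
grip_width: 0.251
```

Emit:
play_rows(
  increments="0 0 0 0;0 0 0 0;0 0 0 0;0 0 0 0;0 0 0 0",
  hand=-0.2,
)

```text
clock: 9.7
position: [0.5931, 0.2777, 0.1054]
ee_rot: [-0.545, 0.453, 0.549, 0.444]
ft_force: [-0.1, 0.2, -0.3]
grip_width: 0.599
```

Emit:
play_rows(
  increments="-0.01 0 0 0;-0.02 0 0 0;-0.03 0 0 0;-0.03 0 0 0;-0.03 0 0 0;0 0 0 0",
)

```text
clock: 10.3
position: [0.5944, 0.2782, 0.2328]
ee_rot: [-0.545, 0.453, 0.549, 0.443]
ft_force: [0.2, 0.0, 0.4]
grip_width: 0.597
```

```bash
python3 p.py 0.6725 0.093 0.2;python3 look.py g6 0.59 0.276 0.08 40
```

```text
t 10.3 pos [0.5944 0.2782 0.2328] toolx [-0.013 -0.007 -1.   ] toolz yaw 101.31 j [-0.56  0.41  0.07  1.37 -0.03  1.38  1.28] F [0.2 0.  0.4] w 0.597
shift after turn [ 0.033  -0.0407 -0.1968]
scene crop origin 266 232 scale 4.875
top crop origin 117 124 scale 4.875
```

View pics/g6.png

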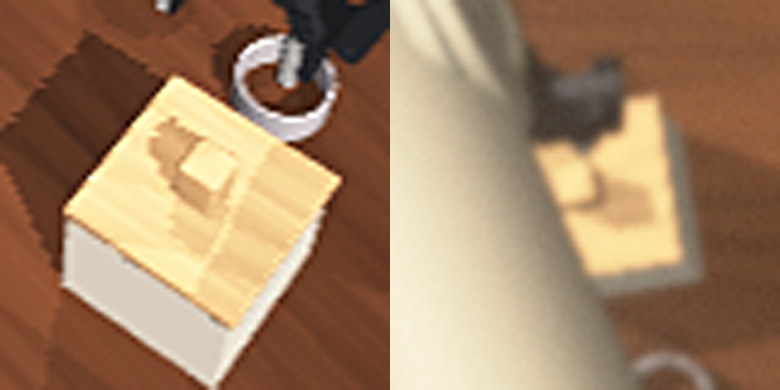

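Emit:
play_rows(
  increments="0 -0.004 -0.02 0;0 -0.006 -0.03 0;0 -0.006 -0.03 0;0 -0.006 -0.03 0;0 -0.006 -0.03 0;0 -0.006 -0.03 0;0 -0.004 -0.02 0;0 -0.002 -0.007 0;0 0 0 0;0 0 0 0",
)

```text
clock: 11.4
position: [0.6682, 0.0876, 0.2178]
ee_rot: [-0.541, 0.458, 0.554, 0.435]
ft_force: [-0.2, -0.3, -0.7]
grip_width: 0.601
```

```bash
python3 p.py 0.6725 0.093 0.06
```

```text
t 11.4 pos [0.6682 0.0876 0.2178] toolx [-0.035 -0.013 -0.999] toolz yaw 101.6 j [-0.3   0.48  0.15  1.32 -0.06  1.39  1.62] F [-0.2 -0.3 -0.7] w 0.601
shift after turn [ 0.1575 -0.0111  0.0053]
```

Emit:
play_rows(
  increments="0.02 -0.002 0.001 0;0.03 -0.002 0.001 0;0.03 -0.002 0.001 0;0.03 -0.002 0.001 0;0.02 -0.001 0.001 0;0.02 -0.001 0 0;0 0 0 0;0 0 0 0",
)

```text
clock: 12.2
position: [0.6682, 0.1096, 0.0632]
ee_rot: [-0.543, 0.452, 0.56, 0.433]
ft_force: [0.1, -0.2, 0.4]
grip_width: 0.599
```

```bash
python3 p.py 0.6725 0.093 0.03;python3 ov.py o4 lid_large_round can_large_round 0.0354 0
```

```text
t 12.2 pos [0.6682 0.1096 0.0632] toolx [-0.035 -0.006 -0.999] toolz yaw 102.56 j [-0.31  0.61  0.12  1.46 -0.08  1.12  1.61] F [ 0.1 -0.2  0.4] w 0.599
shift after turn [ 0.0331 -0.0017 -0.0172]
lid origin [0.667  0.1094 0.0278]
```

View pics/o4.png

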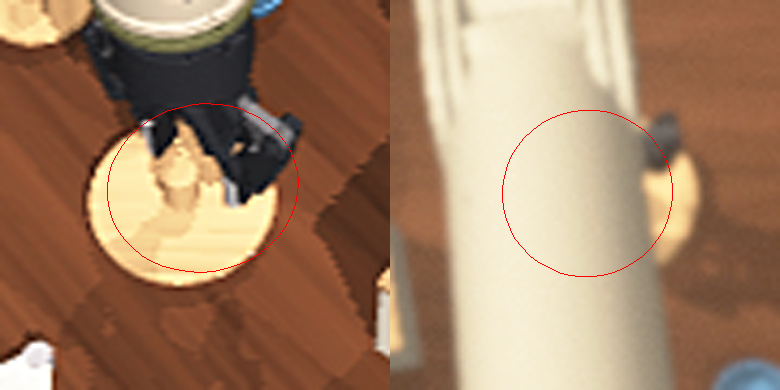

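Emit:
play_rows(
  increments="0 -0.001 -0.008 0;0 -0.001 -0.007 0;0 0 0 0;0 0 0 0",
)

```text
clock: 12.7
position: [0.6761, 0.0933, 0.0673]
ee_rot: [-0.545, 0.45, 0.558, 0.435]
ft_force: [0.6, -0.2, 0.4]
grip_width: 0.601
```

```bash
python3 p.py 0.6725 0.093 0.03;python3 ov.py o5 lid_large_round can_large_round 0.0354 0
```

```text
t 12.7 pos [0.6761 0.0933 0.0673] toolx [-0.029 -0.005 -1.   ] toolz yaw 102.49 j [-0.29  0.61  0.13  1.45 -0.08  1.12  1.64] F [ 0.6 -0.2  0.4] w 0.601
shift after turn [0.0374 0.0025 0.0004]
lid origin [0.6751 0.0931 0.0319]
```

View pics/o5.png

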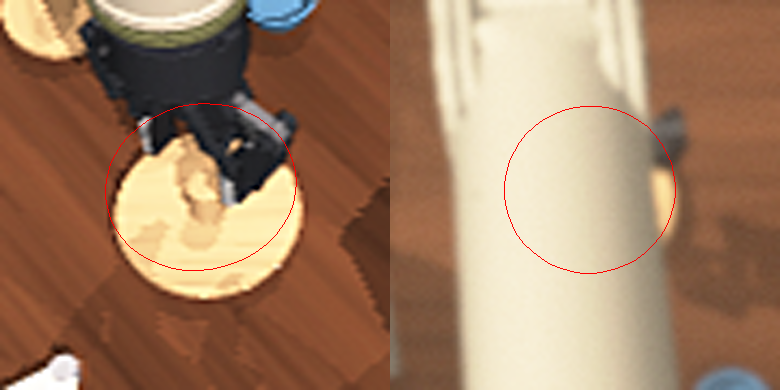

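Emit:
play_rows(
  increments="0.012 0.001 0 0;0.012 0 0 0;0.01 0 0 0;0 0 0 0;0 0 0 0",
)

```text
clock: 13.3
position: [0.6725, 0.0937, 0.0284]
ee_rot: [-0.544, 0.451, 0.559, 0.434]
ft_force: [0.5, 0.1, -0.2]
grip_width: 0.603
```

```bash
python3 p.py 0.6725 0.093 0.029
```

```text
t 13.3 pos [0.6725 0.0937 0.0284] toolx [-0.032 -0.006 -0.999] toolz yaw 102.55 j [-0.29  0.65  0.12  1.48 -0.08  1.06  1.64] F [ 0.5  0.1 -0.2] w 0.603
shift after turn [-0.0006  0.0002 -0.0006]
```

Emit:
play_rows(
  increments="0 0 0 0;0 0 0 0;0 0 0 0;0 0 0 0;0 0 0 0;0 0 0 0;0 0 0 0",
  hand=1,
  squeeze=50,
)

```text
clock: 14.0
position: [0.673, 0.0938, 0.0293]
ee_rot: [-0.544, 0.451, 0.559, 0.434]
ft_force: [-0.7, -0.0, -1.1]
grip_width: 0.263
```

Emit:
play_rows(
  increments="-0.01 0 0 0;-0.02 0 0 0;-0.03 0 0 0;-0.04 0 0 0;-0.04 0 0 0;-0.03 0 0 0;-0.02 0 0 0;0 0 0 0;0 0 0 0",
)

```text
clock: 14.9
position: [0.6783, 0.0944, 0.2315]
ee_rot: [-0.545, 0.45, 0.558, 0.434]
ft_force: [0.8, -0.1, -1.8]
grip_width: 0.261
```

```bash
python3 p.py 0.497 -0.4605 0.23
```

```text
t 14.9 pos [0.6783 0.0944 0.2315] toolx [-0.029 -0.005 -1.   ] toolz yaw 102.53 j [-0.3   0.49  0.14  1.27 -0.07  1.42  1.63] F [ 0.8 -0.1 -1.8] w 0.261
shift after turn [ 0.0098  0.2972 -0.5024]
```

Emit:
play_rows(
  increments="0 0 0 0.05;0 0 0 0.1;0 0 0 0.12;0 0 0 0.12;0 0 0 0.12;0 0 0 0.12;0 0 0 0.12;0 0 0 0.1;0 0 0 0.05;0 0 0 0;0 0 0 0",
)

```text
clock: 16.0
position: [0.6716, 0.0932, 0.2151]
ee_rot: [-0.288, 0.662, 0.297, 0.625]
ft_force: [-0.2, 0.1, -0.9]
grip_width: 0.261
```

```bash
python3 p.py 0.497 -0.4605 0.23
```

```text
t 16.0 pos [0.6716 0.0932 0.2151] toolx [-0.052 -0.01  -0.999] toolz yaw 48.92 j [-0.41  0.51  0.3   1.29 -0.15  1.41  0.74] F [-0.2  0.1 -0.9] w 0.261
shift after turn [-1.000e-04 -2.324e-01 -5.323e-01]
```

Emit:
play_rows(
  increments="-0.001 -0.006 -0.013 0;-0.001 -0.01 -0.023 0;-0.001 -0.012 -0.027 0;-0.001 -0.012 -0.027 0;-0.001 -0.012 -0.027 0;-0.001 -0.012 -0.027 0;-0.001 -0.012 -0.027 0;-0.001 -0.012 -0.027 0;-0.001 -0.012 -0.027 0;-0.001 -0.012 -0.027 0;-0.001 -0.012 -0.027 0;-0.001 -0.012 -0.027 0;-0.001 -0.012 -0.027 0;-0.001 -0.012 -0.027 0;-0.001 -0.012 -0.027 0;-0.001 -0.012 -0.027 0;-0.001 -0.012 -0.027 0;-0.001 -0.012 -0.027 0",
)

```text
clock: 17.8
position: [0.5062, -0.4295, 0.2468]
ee_rot: [-0.293, 0.661, 0.302, 0.622]
ft_force: [-0.1, -0.1, -1.0]
grip_width: 0.265
```

```bash
python3 p.py 0.497 -0.4605 0.2
```

```text
t 17.8 pos [ 0.5062 -0.4295  0.2468] toolx [-0.055 -0.011 -0.998] toolz yaw 49.81 j [ 0.26  0.47  0.51  1.32 -0.18  1.44  1.63] F [-0.1 -0.1 -1. ] w 0.265
shift after turn [ 0.0475 -0.0146 -0.0275]
```

Emit:
play_rows(
  increments="0 -0.005 -0.01 0;0 -0.005 -0.009 0;0 -0.003 -0.006 0;0 0 0 0;0 0 0 0;0 0 0 0",
)

```text
clock: 18.4
position: [0.4954, -0.4619, 0.2474]
ee_rot: [-0.292, 0.661, 0.301, 0.622]
ft_force: [1.0, 0.5, -1.6]
grip_width: 0.264
```

```bash
python3 p.py 0.497 -0.4605 0.14
```

```text
t 18.4 pos [ 0.4954 -0.4619  0.2474] toolx [-0.056 -0.011 -0.998] toolz yaw 49.65 j [ 0.32  0.51  0.52  1.28 -0.2   1.45  1.68] F [ 1.   0.5 -1.6] w 0.264
shift after turn [ 0.1071 -0.0042  0.0069]
```

Emit:
play_rows(
  increments="0.02 -0.001 0.001 0;0.03 -0.001 0.002 0;0.03 -0.001 0.002 0;0.02 -0.001 0.001 0;0 0 0 0;0 0 0 0;0 0 0 0",
)

```text
clock: 19.1
position: [0.5024, -0.4555, 0.147]
ee_rot: [-0.296, 0.658, 0.304, 0.622]
ft_force: [-0.6, -0.4, -1.4]
grip_width: 0.263
```

```bash
python3 p.py 0.4985 -0.4605 0.111;python3 ov.py o6 lid_large_round can_large_round 0.029 0
```

```text
t 19.1 pos [ 0.5024 -0.4555  0.147 ] toolx [-0.051 -0.011 -0.999] toolz yaw 50.21 j [ 0.31  0.56  0.49  1.41 -0.22  1.26  1.69] F [-0.6 -0.4 -1.4] w 0.263
shift after turn [ 0.0362 -0.0014 -0.0049]
lid origin [ 0.501  -0.4558  0.118 ]
```

View pics/o6.png

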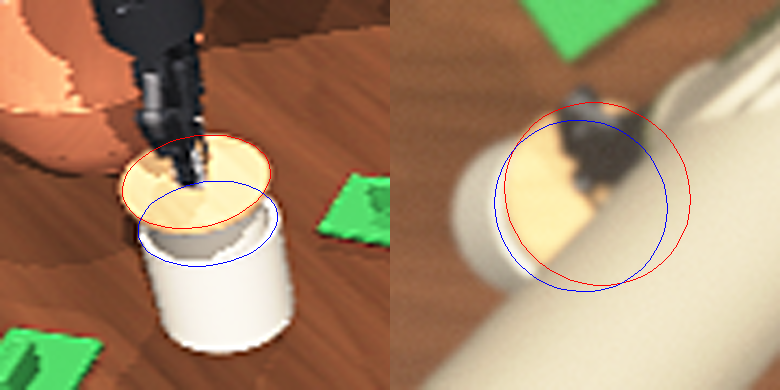

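Emit:
play_rows(
  increments="0.006 -0.001 -0.002 0;0.008 0 -0.001 0;0.006 0 0 0;0 0 0 0;0 0 0 0",
)

```text
clock: 19.7
position: [0.5004, -0.4603, 0.1275]
ee_rot: [-0.296, 0.658, 0.302, 0.623]
ft_force: [-0.5, 0.4, -0.8]
grip_width: 0.264
```

```bash
python3 p.py 0.4985 -0.4605 0.111;python3 ov.py o7 lid_large_round can_large_round 0.029 0
```

```text
t 19.7 pos [ 0.5004 -0.4603  0.1275] toolx [-0.048 -0.014 -0.999] toolz yaw 50.15 j [ 0.32  0.58  0.49  1.43 -0.23  1.22  1.7 ] F [-0.5  0.4 -0.8] w 0.264
shift after turn [ 0.0166  0.0008 -0.0007]
lid origin [ 0.499  -0.4607  0.0986]
```

View pics/o7.png

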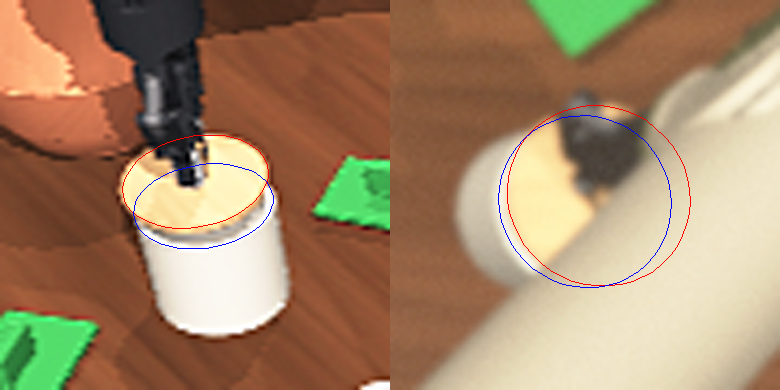

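Emit:
play_rows(
  increments="0.004 0 0 0;0.004 0 0 0;0.004 0 0 0;0 0 0 0",
)

```text
clock: 20.2
position: [0.5001, -0.4604, 0.1149]
ee_rot: [-0.297, 0.658, 0.302, 0.623]
ft_force: [-0.2, -0.4, -1.0]
grip_width: 0.265
```

Emit:
play_rows(
  increments="0.002 0 0 0;0.002 0 0 0;0.001 0 0 0",
)

```text
clock: 20.5
position: [0.5005, -0.4613, 0.1123]
ee_rot: [-0.297, 0.657, 0.301, 0.624]
ft_force: [-2.5, 2.9, 7.6]
grip_width: 0.264
```

Emit:
play_rows(
  increments="0.003 0 0 0;0.002 0 0 0",
)

```text
clock: 20.7
position: [0.5012, -0.4619, 0.1118]
ee_rot: [-0.298, 0.656, 0.301, 0.625]
ft_force: [-5.3, 4.1, 14.7]
grip_width: 0.264
```

```bash
python3 p.py 0.4985 -0.4605 0.111;python3 ov.py o8 lid_large_round can_large_round 0.029 0
```

```text
t 20.7 pos [ 0.5012 -0.4619  0.1118] toolx [-0.041 -0.016 -0.999] toolz yaw 50.15 j [ 0.33  0.59  0.48  1.44 -0.24  1.19  1.7 ] F [-5.3  4.1 14.7] w 0.264
shift after turn [ 0.0009  0.0029 -0.0007]
lid origin [ 0.5    -0.4623  0.0828]
```

View pics/o8.png

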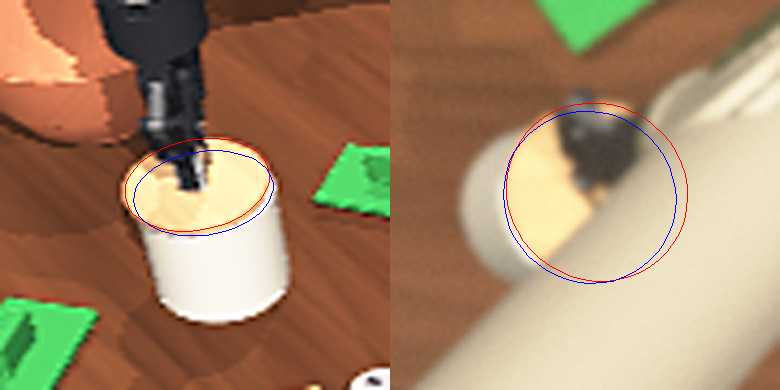

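Seated within ~1 mm; release and rise.

Emit:
play_rows(
  increments="0 0 0 0;0 0 0 0;0 0 0 0;0 0 0 0;0 0 0 0",
  hand=-0.2,
)

```text
clock: 21.3
position: [0.5015, -0.4622, 0.1124]
ee_rot: [-0.299, 0.656, 0.3, 0.625]
ft_force: [0.2, 0.1, 0.8]
grip_width: 0.6
```

Emit:
play_rows(
  increments="-0.01 0 0 0;-0.02 0 0 0;-0.03 0 0 0;-0.03 0 0 0;-0.03 0 0 0;-0.02 0 0 0;0 0 0 0",
)

```text
clock: 22.0
position: [0.5068, -0.4595, 0.2606]
ee_rot: [-0.299, 0.656, 0.3, 0.625]
ft_force: [-0.1, -0.1, -0.2]
grip_width: 0.599
```

```bash
python3 p.py 0.594 -0.277 0.2 65.9;python3 look.py g7 0.497 -0.4605 0.08 40
```

```text
t 22.0 pos [ 0.5068 -0.4595  0.2606] toolx [-0.041 -0.017 -0.999] toolz yaw 50.12 j [ 0.31  0.5   0.52  1.25 -0.2   1.46  1.67] F [-0.1 -0.1 -0.2] w 0.599
turn about tool x (rad) -0.2754
shift after turn [ 0.0539 -0.0067  0.2041]
scene crop origin 132 71 scale 4.875
top crop origin 380 165 scale 4.875
```

View pics/g7.png

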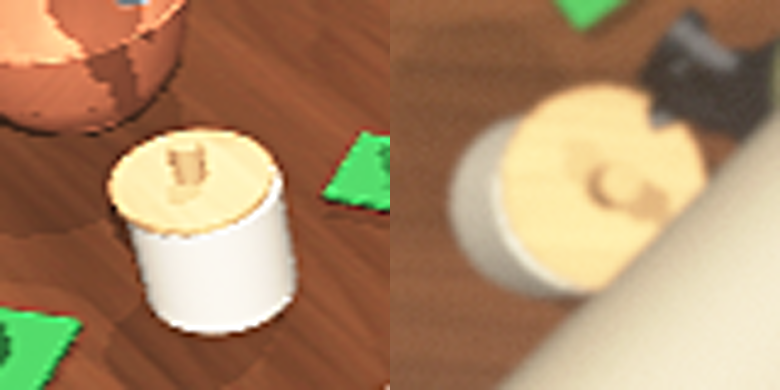

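```bash
cat > chk.py <<'E'
import sys,json
from h import *
n=sys.argv[1]; H={'large_round':.082,'small_round':.062,'square':.072,'oblong':.052}[n]
P=json.load(open('poses.json')); q=P['can_'+n]; c=[camera(k) for k in ['scene','top']]
a,ca,v=fit(c[:1],'lid_'+n,q,H)
print('lid scene',np.round([a[0],a[1],np.degrees(a[2])],4),'cost',ca,'can orig',np.round([q[0],q[1],np.degrees(q[2])],4))
cv2.imwrite('pics/'+sys.argv[2]+'.png',cv2.resize(v[0].vis(a),(500,500)))
E
python3 chk.py large_round c1; python3 chk.py square c2; python3 - <<'E'
import cv2,numpy as np
cv2.imwrite('pics/c12.png',cv2.resize(np.hstack([cv2.imread('pics/c1.png'),cv2.imread('pics/c2.png')]),(800,400)))
E
```

```text
lid scene [ 0.4989 -0.4637  0.    ] cost [28.166666666666668] can orig [ 0.4959 -0.4605  0.    ]
lid scene [  0.5904   0.2779 -78.4833] cost [319.1666666666667] can orig [  0.5889   0.2758 -79.2442]
```

View pics/c12.png

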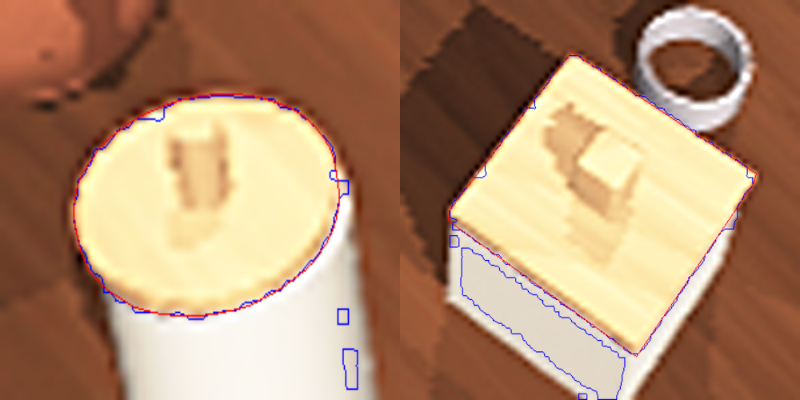

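Emit:
play_rows(
  increments="0 0 0.02 -0.03;0 0 0.026 -0.05;0 0 0.027 -0.05;0 0 0.027 -0.05;0 0 0.027 -0.05;0 0 0.027 -0.05;0 0 0.02 0;0 0 0.01 0;0 0 0 0;0 0 0 0",
)

```text
clock: 23.3
position: [0.612, -0.2776, 0.2435]
ee_rot: [-0.39, 0.6, 0.407, 0.568]
ft_force: [-0.4, -0.1, -0.2]
grip_width: 0.599
```

```bash
python3 p.py 0.594 -0.277 0.2 65.9
```

```text
t 23.3 pos [ 0.612  -0.2776  0.2435] toolx [-0.051 -0.006 -0.999] toolz yaw 68.71 j [ 0.08  0.48  0.4   1.29 -0.15  1.45  1.66] F [-0.4 -0.1 -0.2] w 0.599
turn about tool x (rad) 0.049
shift after turn [ 0.0444  0.0147 -0.0056]
```

Emit:
play_rows(
  increments="0 0.005 -0.002 0.02;0 0.005 -0.002 0.02;0 0.003 -0.001 0.01;0 0 0 0;0 0 0 0",
)

```text
clock: 23.8
position: [0.5944, -0.2817, 0.2448]
ee_rot: [-0.373, 0.612, 0.388, 0.579]
ft_force: [-0.6, 0.8, 0.0]
grip_width: 0.601
```

```bash
python3 p.py 0.594 -0.277 0.065 65.9
```

```text
t 23.8 pos [ 0.5944 -0.2817  0.2448] toolx [-0.052 -0.008 -0.999] toolz yaw 65.23 j [ 0.07  0.45  0.41  1.33 -0.15  1.44  1.61] F [-0.6  0.8  0. ] w 0.601
turn about tool x (rad) -0.0117
shift after turn [ 0.1795 -0.0056  0.0091]
```

Emit:
play_rows(
  increments="0.02 0 0.001 -0.002;0.03 -0.001 0.002 -0.003;0.03 -0.001 0.002 -0.003;0.03 -0.001 0.002 -0.002;0.03 -0.001 0.001 -0.001;0.025 -0.001 0.001 0;0.012 0 0 0;0 0 0 0;0 0 0 0",
)

```text
clock: 24.7
position: [0.5953, -0.2795, 0.0642]
ee_rot: [-0.378, 0.609, 0.39, 0.578]
ft_force: [-0.2, -0.7, 0.2]
grip_width: 0.601
```

```bash
python3 p.py 0.594 -0.277 0.028 65.9;python3 look.py g8 0.594 -0.277 0.03 40
```

```text
t 24.7 pos [ 0.5953 -0.2795  0.0642] toolx [-0.046 -0.01  -0.999] toolz yaw 65.8 j [ 0.09  0.59  0.37  1.53 -0.2   1.1   1.64] F [-0.2 -0.7  0.2] w 0.601
turn about tool x (rad) -0.0018
shift after turn [0.0362 0.0008 0.0028]
scene crop origin 140 122 scale 4.875
top crop origin 311 131 scale 4.875
```

View pics/g8.png

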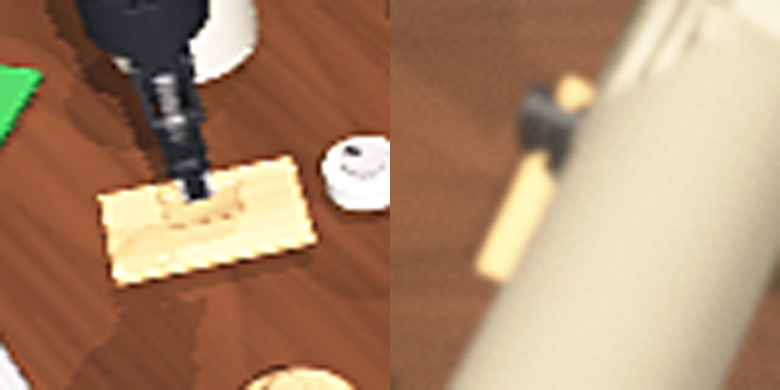

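Emit:
play_rows(
  increments="0.01 0 0.001 0;0.012 0 0.001 0;0.012 0 0 0;0 0 0 0;0 0 0 0",
)

```text
clock: 25.3
position: [0.5962, -0.2784, 0.03]
ee_rot: [-0.379, 0.608, 0.389, 0.579]
ft_force: [0.1, 0.3, 1.0]
grip_width: 0.599
```

```bash
python3 p.py 0.594 -0.277 0.028 65.9
```

```text
t 25.3 pos [ 0.5962 -0.2784  0.03  ] toolx [-0.042 -0.011 -0.999] toolz yaw 65.8 j [ 0.1   0.63  0.36  1.55 -0.21  1.04  1.65] F [0.1 0.3 1. ] w 0.599
turn about tool x (rad) -0.0017
shift after turn [0.0021 0.0025 0.0004]
```

Emit:
play_rows(
  increments="0 0 0 0;0 0 0 0;0 0 0 0;0 0 0 0;0 0 0 0;0 0 0 0;0 0 0 0;0 0 0 0",
  hand=1,
)

```text
clock: 26.1
position: [0.5967, -0.2786, 0.0313]
ee_rot: [-0.38, 0.608, 0.388, 0.58]
ft_force: [0.5, -0.9, -1.0]
grip_width: 0.155
```

Emit:
play_rows(
  increments="-0.01 0 0 0;-0.02 0 0 0;-0.03 0 0 0;-0.04 0 0 0;-0.04 0 0 0;-0.03 0 0 0;-0.02 0 0 0;-0.01 0 0 0;0 0 0 0;0 0 0 0",
)

```text
clock: 27.1
position: [0.6038, -0.2764, 0.2431]
ee_rot: [-0.379, 0.608, 0.388, 0.58]
ft_force: [0.4, -0.5, -1.0]
grip_width: 0.152
```

```bash
python3 p.py 0.3435 0.323 0.2 32.5;python3 look.py g9 0.594 -0.277 0.2 40
```

```text
t 27.1 pos [ 0.6038 -0.2764  0.2431] toolx [-0.04  -0.012 -0.999] toolz yaw 65.73 j [ 0.06  0.46  0.41  1.33 -0.15  1.42  1.61] F [ 0.4 -0.5 -1. ] w 0.152
turn about tool x (rad) 0.5799
shift after turn [0.0465 0.6449 0.104 ]
scene crop origin 130 80 scale 4.875
top crop origin 324 121 scale 4.875
```

View pics/g9.png

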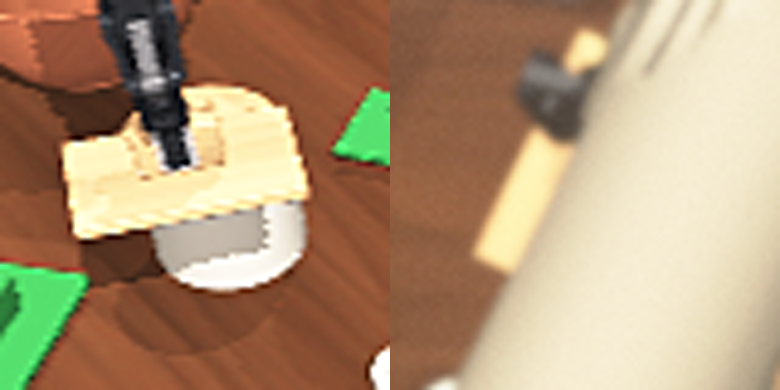

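Emit:
play_rows(
  increments="0 0 0 0.05;0 0 0 0.08;0 0 0 0.09;0 0 0 0.09;0 0 0 0.09;0 0 0 0.08;0 0 0 0.06;0 0 0 0.03;0 0 0 0;0 0 0 0",
)

```text
clock: 28.2
position: [0.5987, -0.2742, 0.2279]
ee_rot: [-0.189, 0.702, 0.197, 0.658]
ft_force: [0.0, -0.5, -1.0]
grip_width: 0.151
```

```bash
python3 p.py 0.3435 0.323 0.23 32.5
```

```text
t 28.2 pos [ 0.5987 -0.2742  0.2279] toolx [-0.062 -0.005 -0.998] toolz yaw 31.75 j [-0.01  0.48  0.51  1.35 -0.2   1.42  1.05] F [ 0.  -0.5 -1. ] w 0.151
turn about tool x (rad) -0.0131
shift after turn [0.0107 0.6408 0.1054]
```

Emit:
play_rows(
  increments="-0.001 0.015 0.002 0;-0.001 0.025 0.004 0;-0.001 0.03 0.005 0;-0.001 0.03 0.005 0;-0.001 0.03 0.005 0;-0.001 0.03 0.005 0;-0.001 0.03 0.005 0;-0.001 0.03 0.005 0;-0.001 0.03 0.005 0;-0.001 0.03 0.005 0;-0.001 0.03 0.005 0;-0.001 0.03 0.005 0;-0.001 0.03 0.005 0;-0.001 0.03 0.005 0;-0.001 0.03 0.005 0;-0.001 0.03 0.005 0;-0.001 0.03 0.005 0",
)

```text
clock: 29.9
position: [0.3975, 0.1962, 0.2493]
ee_rot: [-0.192, 0.703, 0.2, 0.655]
ft_force: [0.7, 0.0, -0.1]
grip_width: 0.151
```

```bash
python3 p.py 0.3435 0.323 0.2 32.5
```

```text
t 29.9 pos [0.3975 0.1962 0.2493] toolx [-0.069 -0.008 -0.998] toolz yaw 32.33 j [-0.67 -0.03  0.13  1.86 -0.02  1.38  0.03] F [ 0.7  0.  -0.1] w 0.151
turn about tool x (rad) -0.003
shift after turn [0.0519 0.1344 0.0256]
```

Emit:
play_rows(
  increments="0 0.028 0.005 0;0 0.028 0.005 0;0 0.028 0.005 0;0 0.022 0.004 0;0 0.014 0.002 0;0 0.005 0.001 0;0 0 0 0;0 0 0 0;0 0 0 0",
)

```text
clock: 30.8
position: [0.3453, 0.3184, 0.2506]
ee_rot: [-0.196, 0.703, 0.203, 0.653]
ft_force: [-0.7, 0.4, -1.0]
grip_width: 0.156
```

```bash
python3 p.py 0.3455 0.323 0.13 32.5
```

```text
t 30.8 pos [0.3453 0.3184 0.2506] toolx [-0.069 -0.01  -0.998] toolz yaw 32.82 j [-0.81  0.03 -0.01  1.79 -0.04  1.37 -0.23] F [-0.7  0.4 -1. ] w 0.156
turn about tool x (rad) 0.0056
shift after turn [0.1202 0.0004 0.0103]
```

Emit:
play_rows(
  increments="0.02 0 0.001 0.002;0.03 0 0.003 0.002;0.03 0 0.003 0;0.03 0 0.003 0;0.015 0 0 0;0 0 0 0;0 0 0 0;0 0 0 0",
)

```text
clock: 31.6
position: [0.3506, 0.3178, 0.1239]
ee_rot: [-0.19, 0.702, 0.198, 0.657]
ft_force: [0.5, 0.6, -0.9]
grip_width: 0.152
```

```bash
python3 p.py 0.3455 0.323 0.083 32.5;python3 ov.py o9 lid_oblong can_oblong 0.031 90
```

```text
t 31.6 pos [0.3506 0.3178 0.1239] toolx [-0.065 -0.007 -0.998] toolz yaw 31.98 j [-0.8   0.14 -0.    1.95 -0.05  1.1  -0.22] F [ 0.5  0.6 -0.9] w 0.152
turn about tool x (rad) -0.009
shift after turn [0.0411 0.006  0.0009]
lid origin [0.3486 0.3175 0.0929]
```

View pics/o9.png

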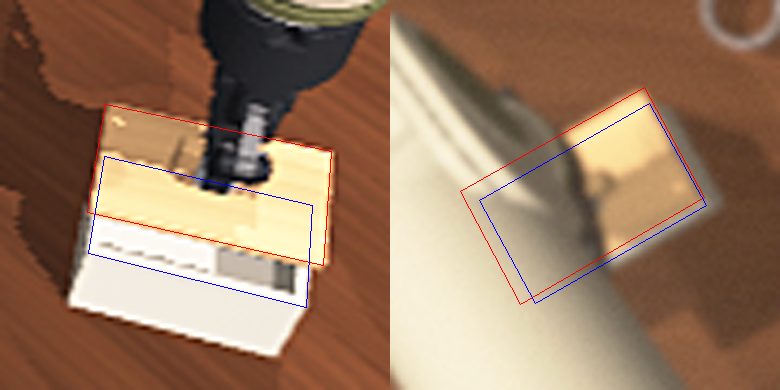

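Emit:
play_rows(
  increments="0.004 0.003 0.001 -0.004;0.007 0.003 0 -0.004;0.008 0 0 0;0.004 0 0 0;0 0 0 0;0 0 0 0",
)

```text
clock: 32.3
position: [0.3469, 0.3249, 0.1004]
ee_rot: [-0.193, 0.7, 0.202, 0.657]
ft_force: [-0.2, -0.3, -0.6]
grip_width: 0.153
```

```bash
python3 p.py 0.3455 0.323 0.083 32.5;python3 ov.py o10 lid_oblong can_oblong 0.031 90
```

```text
t 32.3 pos [0.3469 0.3249 0.1004] toolx [-0.063 -0.005 -0.998] toolz yaw 32.54 j [-0.81  0.17 -0.01  1.97 -0.05  1.05 -0.23] F [-0.2 -0.3 -0.6] w 0.153
turn about tool x (rad) 0.0007
shift after turn [ 0.0174 -0.0013 -0.0012]
lid origin [0.3449 0.3247 0.0694]
```

View pics/o10.png

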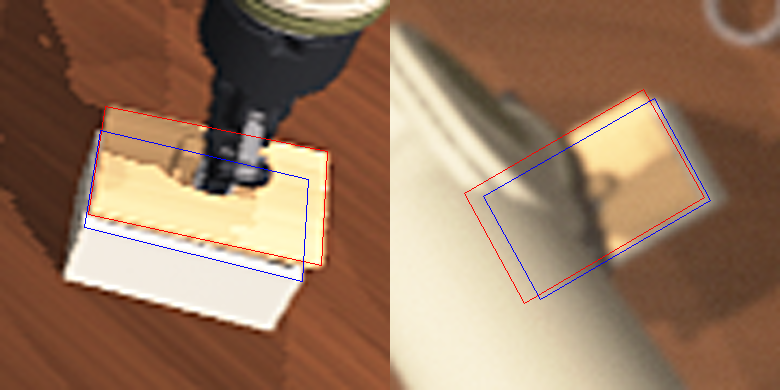

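Emit:
play_rows(
  increments="0.004 0 -0.001 0;0.004 0 -0.001 0;0.004 0 0 0;0.001 0 0 0",
)

```text
clock: 32.8
position: [0.3446, 0.3238, 0.0871]
ee_rot: [-0.193, 0.7, 0.202, 0.657]
ft_force: [-0.1, -0.1, -0.4]
grip_width: 0.157
```

Emit:
play_rows(
  increments="0.002 0 0 0;0.002 0 0 0;0.001 0 0 0",
)

```text
clock: 33.1
position: [0.3456, 0.3244, 0.0834]
ee_rot: [-0.192, 0.699, 0.203, 0.658]
ft_force: [-1.7, -2.7, 13.2]
grip_width: 0.152
```

```bash
python3 p.py 0.3455 0.323 0.083 32.5;python3 ov.py o11 lid_oblong can_oblong 0.031 90
```

```text
t 33.1 pos [0.3456 0.3244 0.0834] toolx [-0.059 -0.002 -0.998] toolz yaw 32.49 j [-0.81  0.19 -0.01  1.99 -0.05  1.   -0.23] F [-1.7 -2.7 13.2] w 0.152
turn about tool x (rad) -0.0001
shift after turn [ 0.0004 -0.0012 -0.0008]
lid origin [0.3437 0.3244 0.0525]
```

View pics/o11.png

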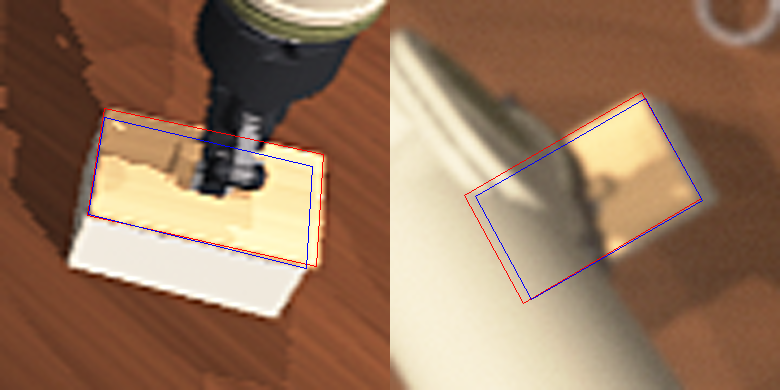

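Well placed. Release and rise.

Emit:
play_rows(
  increments="0 0 0 0;0 0 0 0;0 0 0 0;0 0 0 0;0 0 0 0;0 0 0 0",
  hand=-0.2,
)

```text
clock: 33.8
position: [0.3457, 0.3247, 0.0835]
ee_rot: [-0.192, 0.699, 0.203, 0.659]
ft_force: [-0.0, -0.1, -0.3]
grip_width: 0.6
```

Emit:
play_rows(
  increments="-0.01 0 0 0;-0.02 0 0 0;-0.03 0 0 0;-0.04 0 0 0;-0.03 0 0 0;-0.02 0 0 0;-0.01 0 0 0;0 0 0 0",
)

```text
clock: 34.6
position: [0.3551, 0.3241, 0.2535]
ee_rot: [-0.192, 0.699, 0.203, 0.659]
ft_force: [0.5, -0.4, 0.1]
grip_width: 0.599
```

```bash
python3 p.py 0.648 -0.097 0.22;python3 chk.py oblong c3
```

```text
t 34.6 pos [0.3551 0.3241 0.2535] toolx [-0.059 -0.001 -0.998] toolz yaw 32.49 j [-0.8   0.04 -0.    1.77 -0.04  1.37 -0.23] F [ 0.5 -0.4  0.1] w 0.599
shift after turn [ 0.0167 -0.5133  0.0225]
lid scene [  0.3406   0.3249 -57.448 ] cost [37.88888888888889] can orig [  0.3417   0.3228 -58.2826]
```

View pics/c3.png

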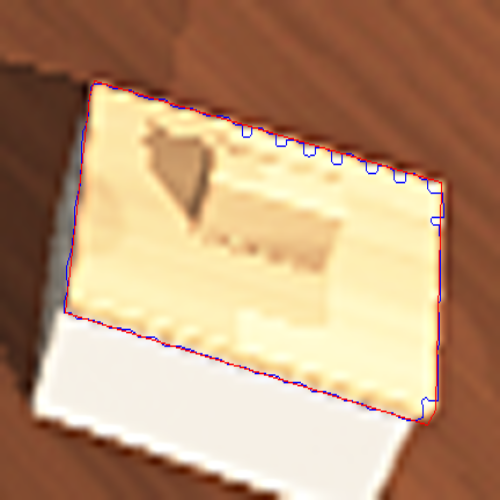

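Emit:
play_rows(
  increments="0 -0.015 0.001 0;0 -0.025 0.001 0;0 -0.03 0.001 0;0 -0.03 0.001 0;0 -0.03 0.001 0;0 -0.03 0.001 0;0 -0.03 0.001 0;0 -0.03 0.001 0;0 -0.03 0.001 0;0 -0.03 0.001 0;0 -0.03 0.001 0;0 -0.03 0.001 0;0 -0.03 0.001 0;0 -0.03 0.001 0;0 -0.03 0.001 0;0 -0.03 0.001 0;0 -0.025 0.001 0;0 -0.015 0 0;0 0 0 0;0 0 0 0",
)

```text
clock: 36.7
position: [0.6332, -0.1059, 0.2005]
ee_rot: [-0.196, 0.716, 0.204, 0.638]
ft_force: [-0.4, 0.3, -0.3]
grip_width: 0.599
```

```bash
python3 p.py 0.648 -0.097 0.2
```

```text
t 36.7 pos [ 0.6332 -0.1059  0.2005] toolx [-0.108 -0.02  -0.994] toolz yaw 32.98 j [-0.19  0.48  0.39  1.38 -0.14  1.41  0.77] F [-0.4  0.3 -0.3] w 0.599
shift after turn [-0.0013 -0.0005  0.0172]
```

Emit:
play_rows(
  increments="-0.05 0 0.004 0;-0.05 0 0.004 0;-0.03 0 0.004 0;0 0 0 0;0 0 0 0",
)

```text
clock: 37.2
position: [0.6545, -0.0889, 0.3302]
ee_rot: [-0.196, 0.717, 0.208, 0.636]
ft_force: [0.3, -0.9, -0.0]
grip_width: 0.6
```

```bash
python3 p.py 0.648 -0.097 0.2
```

```text
t 37.2 pos [ 0.6545 -0.0889  0.3302] toolx [-0.115 -0.017 -0.993] toolz yaw 33.41 j [-0.19  0.5   0.4   1.1  -0.15  1.69  0.74] F [ 0.3 -0.9 -0. ] w 0.6
shift after turn [ 0.1302 -0.0096  0.0039]
```

Emit:
play_rows(
  increments="0.05 0 0 0;0.05 0 0 0;0.04 0 0 0;0 0 0 0;0 0 0 0",
)

```text
clock: 37.7
position: [0.6354, -0.0867, 0.186]
ee_rot: [-0.197, 0.717, 0.21, 0.635]
ft_force: [0.3, 0.2, 1.1]
grip_width: 0.599
```

```bash
python3 p.py 0.648 -0.097 0.2
```

```text
t 37.7 pos [ 0.6354 -0.0867  0.186 ] toolx [-0.116 -0.015 -0.993] toolz yaw 33.7 j [-0.21  0.5   0.38  1.39 -0.15  1.4   0.75] F [0.3 0.2 1.1] w 0.599
shift after turn [-0.0152 -0.0148  0.0033]
```

Emit:
play_rows(
  increments="-0.001 0 0 -0.03;-0.001 0 0 -0.05;-0.001 0 0 -0.05;-0.001 0 0 -0.05;-0.001 0 0 -0.05;-0.001 0 0 -0.05;-0.001 0 0 -0.05;-0.001 0 0 -0.05;-0.001 0 0 -0.05;-0.001 0 0 -0.03;0 0 0 0",
)

```text
clock: 38.8
position: [0.6481, -0.087, 0.2236]
ee_rot: [-0.354, 0.634, 0.373, 0.578]
ft_force: [-0.2, -0.0, -0.8]
grip_width: 0.602
```

```bash
python3 p.py 0.648 -0.097 0.2 90
```

```text
t 38.8 pos [ 0.6481 -0.087   0.2236] toolx [-0.081 -0.017 -0.997] toolz yaw 62.02 j [-0.15  0.47  0.29  1.33 -0.1   1.44  1.22] F [-0.2 -0.  -0.8] w 0.602
turn about tool x (rad) -0.4883
shift after turn [ 0.0237 -0.0019 -0.0095]
```

Emit:
play_rows(
  increments="-0.001 0 0 -0.03;-0.001 0 0 -0.05;-0.001 0 0 -0.05;-0.001 0 0 -0.05;-0.001 0 0 -0.05;-0.001 0 0 -0.05;-0.001 0 0 -0.05;-0.001 0 0 -0.05;-0.001 0 0 -0.05;-0.001 0 0 -0.03;0 0 0 0",
)

```text
clock: 39.9
position: [0.653, -0.0877, 0.2455]
ee_rot: [-0.488, 0.521, 0.512, 0.478]
ft_force: [-0.5, -0.4, 0.4]
grip_width: 0.599
```

```bash
python3 p.py 0.648 -0.097 0.2 90
```

```text
t 39.9 pos [ 0.653  -0.0877  0.2455] toolx [-0.067 -0.019 -0.998] toolz yaw 90.05 j [-0.09  0.45  0.21  1.3  -0.07  1.46  1.68] F [-0.5 -0.4  0.4] w 0.599
turn about tool x (rad) 0.0008
shift after turn [ 0.0459  0.0019 -0.0085]
```

```bash
python3 p.py 0.649 -0.097 0.065 90
```

```text
t 39.9 pos [ 0.653  -0.0877  0.2455] toolx [-0.067 -0.019 -0.998] toolz yaw 90.05 j [-0.09  0.45  0.21  1.3  -0.07  1.46  1.68] F [-0.5 -0.4  0.4] w 0.599
turn about tool x (rad) 0.0008
shift after turn [ 0.1805 -0.0081 -0.0059]
```

Emit:
play_rows(
  increments="0.02 -0.001 -0.001 0;0.025 -0.001 -0.001 0;0.025 -0.001 -0.001 0;0.025 -0.001 -0.001 0;0.025 -0.001 -0.001 0;0.025 -0.001 0 0;0.02 0 0 0;0.01 0 0 0;0 0 0 0;0 0 0 0",
)

```text
clock: 40.9
position: [0.6517, -0.0968, 0.0711]
ee_rot: [-0.49, 0.52, 0.508, 0.481]
ft_force: [0.7, -0.1, -0.6]
grip_width: 0.6
```

```bash
python3 p.py 0.649 -0.097 0.028;python3 look.py g10 0.648 -0.097 0.03 40
```

```text
t 40.9 pos [ 0.6517 -0.0968  0.0711] toolx [-0.057 -0.02  -0.998] toolz yaw 89.84 j [-0.07  0.58  0.19  1.5  -0.09  1.13  1.7 ] F [ 0.7 -0.1 -0.6] w 0.6
shift after turn [0.0432 0.0002 0.0007]
scene crop origin 158 164 scale 4.875
top crop origin 249 111 scale 4.875
```

View pics/g10.png

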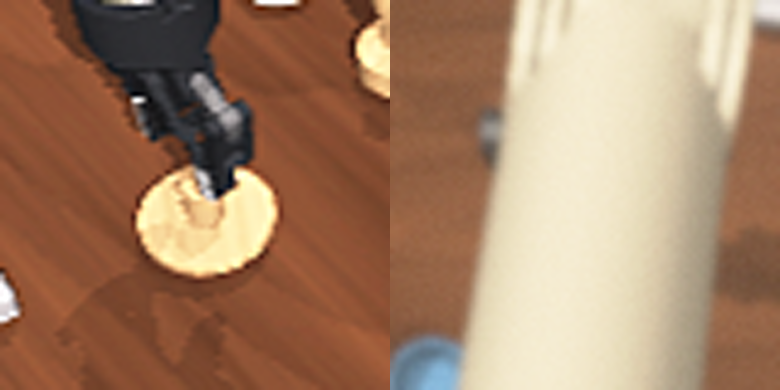

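Emit:
play_rows(
  increments="0.01 0 0 0;0.012 0 0 0;0.012 0 0 0;0.008 0 0 0;0 0 0 0;0 0 0 0",
)

```text
clock: 41.6
position: [0.6501, -0.0977, 0.0272]
ee_rot: [-0.491, 0.519, 0.507, 0.482]
ft_force: [0.2, 0.5, 0.4]
grip_width: 0.596
```

```bash
python3 p.py 0.649 -0.097 0.028
```

```text
t 41.6 pos [ 0.6501 -0.0977  0.0272] toolx [-0.054 -0.02  -0.998] toolz yaw 89.84 j [-0.07  0.62  0.18  1.53 -0.1   1.05  1.7 ] F [0.2 0.5 0.4] w 0.596
shift after turn [-0.0008  0.0011  0.0007]
```

Emit:
play_rows(
  increments="0 0 0 0;0 0 0 0;0 0 0 0;0 0 0 0;0 0 0 0;0 0 0 0;0 0 0 0;0 0 0 0",
  hand=1,
)

```text
clock: 42.4
position: [0.6508, -0.0977, 0.0283]
ee_rot: [-0.491, 0.519, 0.507, 0.483]
ft_force: [0.3, 0.8, -1.0]
grip_width: 0.26
```

Emit:
play_rows(
  increments="-0.01 0 0 0;-0.02 0 0 0;-0.025 0 0 0;-0.03 0 0 0;-0.03 0 0 0;-0.025 0 0 0;-0.02 0 0 0;-0.01 0 0 0;0 0 0 0;0 0 0 0",
)

```text
clock: 43.4
position: [0.6594, -0.0944, 0.2093]
ee_rot: [-0.491, 0.519, 0.507, 0.483]
ft_force: [-1.0, 0.9, -1.5]
grip_width: 0.262
```

```bash
python3 p.py 0.355 -0.2996 0.2
```

```text
t 43.4 pos [ 0.6594 -0.0944  0.2093] toolx [-0.051 -0.02  -0.998] toolz yaw 89.81 j [-0.09  0.48  0.21  1.34 -0.07  1.38  1.69] F [-1.   0.9 -1.5] w 0.262
shift after turn [ 0.029   0.3027 -0.2059]
```

Emit:
play_rows(
  increments="-0.001 0.008 -0.005 0;-0.001 0.012 -0.008 0;-0.001 0.015 -0.01 0;-0.001 0.016 -0.011 0;-0.001 0.016 -0.011 0;-0.001 0.016 -0.011 0;-0.001 0.016 -0.011 0;-0.001 0.016 -0.011 0;-0.001 0.016 -0.011 0;-0.001 0.016 -0.011 0;-0.001 0.016 -0.011 0;-0.001 0.016 -0.011 0;-0.001 0.016 -0.011 0;-0.001 0.016 -0.011 0;-0.001 0.016 -0.011 0;-0.001 0.014 -0.01 0;-0.001 0.012 -0.008 0;-0.001 0.008 -0.005 0;0 0 0 0;0 0 0 0",
)

```text
clock: 45.4
position: [0.3711, -0.2828, 0.2356]
ee_rot: [-0.484, 0.524, 0.512, 0.479]
ft_force: [0.3, -0.0, -1.2]
grip_width: 0.264
```

```bash
python3 p.py 0.355 -0.2996 0.15
```

```text
t 45.4 pos [ 0.3711 -0.2828  0.2356] toolx [-0.074 -0.016 -0.997] toolz yaw 89.64 j [0.16 0.01 0.36 1.85 0.05 1.34 2.07] F [ 0.3 -0.  -1.2] w 0.264
shift after turn [ 0.0868  0.0096 -0.0155]
```

Emit:
play_rows(
  increments="0.01 0.003 -0.005 0;0.02 0.003 -0.005 0;0.025 0.002 -0.004 0;0.02 0.001 -0.001 0;0.01 0 0 0;0 0 0 0;0 0 0 0;0 0 0 0",
)

```text
clock: 46.2
position: [0.3576, -0.2982, 0.1463]
ee_rot: [-0.485, 0.523, 0.514, 0.476]
ft_force: [1.0, 0.2, -1.0]
grip_width: 0.261
```

```bash
python3 p.py 0.3555 -0.2992 0.09;python3 ov.py o12 lid_small_round can_small_round 0.028 0
```

```text
t 46.2 pos [ 0.3576 -0.2982  0.1463] toolx [-0.075 -0.017 -0.997] toolz yaw 90.05 j [0.19 0.09 0.39 1.97 0.02 1.15 2.14] F [ 1.   0.2 -1. ] w 0.261
shift after turn [ 0.0563 -0.0021 -0.    ]
lid origin [ 0.3555 -0.2987  0.1184]
```

View pics/o12.png

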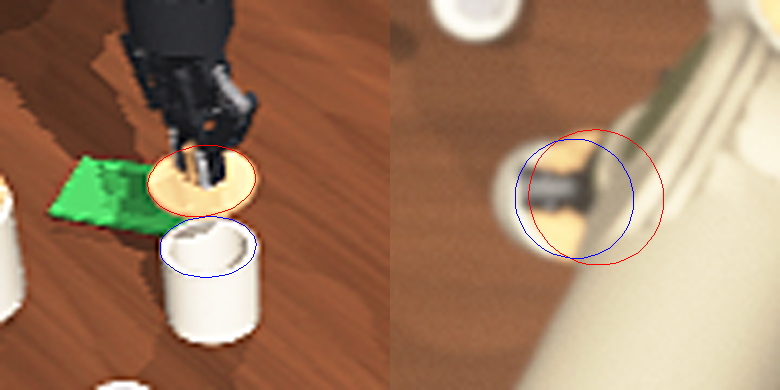

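Emit:
play_rows(
  increments="0.008 -0.001 0 0;0.01 -0.001 0 0;0.01 0 0 0;0.008 0 0 0;0.003 0 0 0;0 0 0 0;0 0 0 0",
)

```text
clock: 47.0
position: [0.357, -0.2991, 0.1042]
ee_rot: [-0.486, 0.522, 0.514, 0.477]
ft_force: [0.1, 0.6, -1.1]
grip_width: 0.262
```

```bash
python3 p.py 0.3555 -0.2992 0.09;python3 ov.py o13 lid_small_round can_small_round 0.028 0
```

```text
t 47.0 pos [ 0.357  -0.2991  0.1042] toolx [-0.074 -0.018 -0.997] toolz yaw 90.06 j [0.2  0.14 0.39 2.01 0.   1.05 2.16] F [ 0.1  0.6 -1.1] w 0.262
shift after turn [0.0143 0.0004 0.0001]
lid origin [ 0.3549 -0.2995  0.0763]
```

View pics/o13.png

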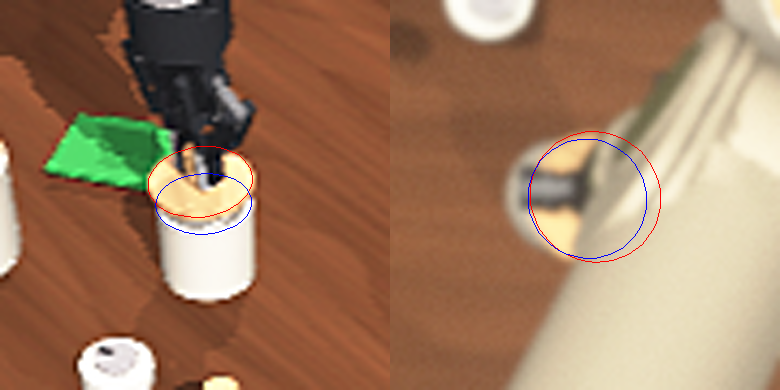

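Emit:
play_rows(
  increments="0.004 0.001 0 0;0.004 0 0 0;0.003 0 0 0;0 0 0 0",
)

```text
clock: 47.5
position: [0.3557, -0.2995, 0.0933]
ee_rot: [-0.486, 0.522, 0.513, 0.477]
ft_force: [0.5, -0.1, -1.2]
grip_width: 0.262
```

Emit:
play_rows(
  increments="0.002 0 0 0;0.002 0 0 0;0.001 0 0 0",
)

```text
clock: 47.8
position: [0.3554, -0.2999, 0.0896]
ee_rot: [-0.486, 0.522, 0.513, 0.477]
ft_force: [-7.6, 5.5, 25.5]
grip_width: 0.263
```

Emit:
play_rows(
  increments="0 0 0 0;0 0 0 0;0 0 0 0;0 0 0 0;0 0 0 0;0 0 0 0",
  hand=-0.2,
)

```text
clock: 48.4
position: [0.3557, -0.3001, 0.0896]
ee_rot: [-0.486, 0.522, 0.513, 0.477]
ft_force: [0.1, -0.6, -0.6]
grip_width: 0.598
```

Emit:
play_rows(
  increments="-0.01 0 0 0;-0.02 0 0 0;-0.03 0 0 0;-0.04 0 0 0;-0.03 0 0 0;-0.02 0 0 0;-0.01 0 0 0;0 0 0 0",
)

```text
clock: 49.2
position: [0.3666, -0.2969, 0.2594]
ee_rot: [-0.486, 0.522, 0.512, 0.478]
ft_force: [-0.1, 0.4, -0.3]
grip_width: 0.601
```

```bash
python3 p.py;python3 chk.py small_round c4; python3 chk.py large_round c5;python3 - <<'E'
import cv2,numpy as np
cv2.imwrite('pics/c45.png',cv2.resize(np.hstack([cv2.imread('pics/c4.png'),cv2.imread('pics/c5.png')]),(800,400)))
from workcell import camera
cv2.imwrite('pics/fs.png',camera('scene')['img'])
cv2.imwrite('pics/ft.png',camera('top')['img'])
E
```

```text
t 49.2 pos [ 0.3666 -0.2969  0.2594] toolx [-0.071 -0.019 -0.997] toolz yaw 89.97 j [ 0.17 -0.    0.38  1.8   0.05  1.39  2.11] F [-0.1  0.4 -0.3] w 0.601
lid scene [ 0.3516 -0.3     0.    ] cost [17.11111111111111] can orig [ 0.3522 -0.2991  0.    ]
lid scene [ 0.4988 -0.4636  0.    ] cost [25.61111111111111] can orig [ 0.4959 -0.4605  0.    ]
```

View pics/c45.png

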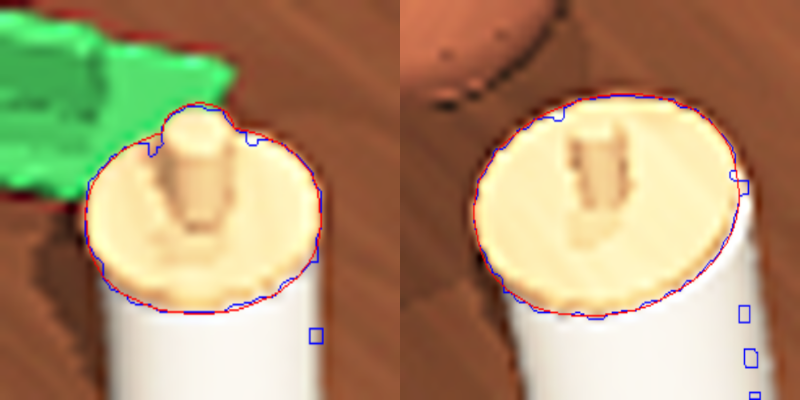

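View pics/fs.png

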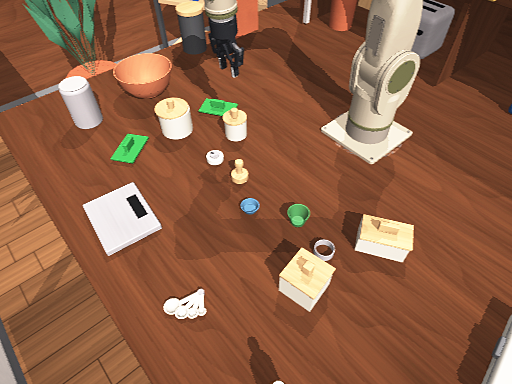

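View pics/ft.png

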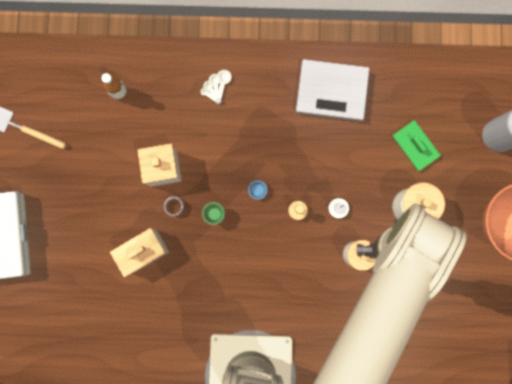

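```bash
cat > tilt.py <<'E'
from h import *
import json,h
from scipy.spatial.transform import Rotation as Ro
c=camera('scene'); P=json.load(open('poses.json'))
for n,H,q in(('large_round',.082,(.4988,-.4636,0)),('small_round',.062,(.3516,-.3,0)),('square',.072,(.5904,.2779,-1.3698)),('oblong',.052,(.3406,.3249,-1.0027))):
    v=View(c,'lid_'+n,q,H)
    def ren(p):
        r=np.zeros(v.big.shape[:2],np.uint8)
        Rm=Ro.from_rotvec([p[3]*10,p[4]*10,0]).as_matrix()
        for A in M['lid_'+n]:
            X=place(A,0,0,q[2])@Rm.T+[p[0],p[1],p[2]]
            hh=cv2.convexHull(proj(c,X).astype(np.float32))[:,0]
            cv2.fillPoly(r,[np.round(((hh-v.o+.5)*S-.5)*16).astype(np.int32)],1,shift=4)
        return r
    g=lambda p:float((ren(p)!=v.m).sum())/S/S
    p0=np.array([q[0],q[1],H,0,0]); 
    best=None
    for s in(1,-1):
        r=minimize(g,p0,method='Nelder-Mead',options=dict(initial_simplex=[p0]+[p0+d*s for d in np.eye(5)*.006],maxiter=600,xatol=1e-5,fatol=.01))
        if best is None or r.fun<best.fun: best=r
    print(n,'level cost',round(g(p0),1),'free',round(best.fun,1),best.x[:3].round(4),'tilt deg',np.degrees(best.x[3:]*10).round(2))
# can body fit: lid (if seated concentric?) -> fit can using union white+lid lower outline
q=P['can_large_round']
hsv=c['img']
for n,H,ql in(('large_round',.082,(.4988,-.4636,0)),('small_round',.062,(.3516,-.3,0)),('square',.072,(.5904,.2779,-1.3698)),('oblong',.052,(.3406,.3249,-1.0027))):
    v=View(c,'can_'+n,P['can_'+n]); lidm=np.zeros_like(v.m)
    vv=View(c,'lid_'+n,ql,H); 
    for hh in hulls(c,'lid_'+n,ql,H):
        cv2.fillPoly(lidm,[np.round(((hh-v.o+.5)*S-.5)).astype(np.int32)],1)
    lidm=cv2.dilate(lidm,np.ones((9,9)))
    B,G,R=[v.big[...,i].astype(float) for i in range(3)]
    m=((G/np.maximum(R,1)>.78)&(B/np.maximum(R,1)>.66)&(R>95)).astype(np.uint8); m=cv2.morphologyEx(m,cv2.MORPH_OPEN,np.ones((9,9)))
    rnd='round' in n
    yaw=P['can_'+n][2]
    g=lambda p:float(((v.render((p[0],p[1],yaw))!=m)&(lidm==0)).sum())/S/S
    p0=np.array(P['can_'+n][:2]); r=minimize(g,p0,method='Nelder-Mead',options=dict(initial_simplex=[p0]+[p0+d for d in np.eye(2)*.008],xatol=1e-5,fatol=.01))
    print(n,'can now',r.x.round(4),'cost',round(r.fun,1),'at orig',round(g(p0),1),'orig',p0.round(4),'lid-can',(np.array(ql[:2])-r.x).round(4))
E
python3 tilt.py
```

```text
large_round level cost 23.2 free 20.1 [ 0.498  -0.4651  0.0805] tilt deg [0.76 0.33]
small_round level cost 17.7 free 17.5 [ 0.3516 -0.3     0.062 ] tilt deg [-0.05  0.11]
square level cost 41.1 free 38.9 [0.5903 0.2779 0.0718] tilt deg [-0.87  0.73]
oblong level cost 37.8 free 37.8 [0.3406 0.3249 0.052 ] tilt deg [0. 0.]
large_round can now [ 0.4948 -0.4602] cost 10.1 at orig 18.9 orig [ 0.4959 -0.4605] lid-can [ 0.004  -0.0034]
small_round can now [ 0.3508 -0.2992] cost 4.5 at orig 11.8 orig [ 0.3522 -0.2991] lid-can [ 0.0008 -0.0008]
square can now [0.5887 0.276 ] cost 221.3 at orig 223.6 orig [0.5889 0.2758] lid-can [0.0017 0.0019]
oblong can now [0.3413 0.3226] cost 11.6 at orig 13.6 orig [0.3417 0.3228] lid-can [-0.0007  0.0023]
```

```bash
python3 -c "
from workcell import workorder,get_obs
print(get_obs()['clock']); print(workorder.hand_in())"
```

```text
49.55
the job is handed in; nothing more can be done
None
```

All four lids are on their matching canisters, in the order square, large round, oblong, small round. I handed the job in at 49.6 s, with the gripper open and clear of everything.

- **Seating:** In the last scene-camera check, every lid fitted its nominal seated height, with any tilt under about 1.2°, which is roughly what the method can resolve.
- **Centring:** Three lids sit within 1 to 3 mm of their canister's centre. The large round lid sits about 5 mm off centre, inside the 7 mm plug clearance. I left it there because it was seated and level.
- **Canisters and bystanders:** The canisters are upright, within about 1.5 mm of where they started. By eye, the biscuit stamp and custard cup have not moved.
- **Forces:** The highest wrist force I read, at the ends of the moves, was about 32 N, while pressing the square lid down.
- **Disagreements:** The two cameras differed by about 4 mm in x, so I used the average. The tool's tilt also drifted during the work, up to about 7°. I slowed the last turns and moves to limit it, and the lids still came down level.

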